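# Load a polished medal blank into the engraver's vise with the loading spatula

### The job

Pick up the loading spatula by its handle and carry the polished medal blank, level on its tip, to the engraver's vise: set it on the vise, push it gently home against the end stop with the spatula, draw the blade out and lay the spatula back on its stand. Then swing the red-knobbed lever until the jaw holds the blank firmly and let go; never touch the blank with the gripper, tip it, jam it hard, or disturb the other things on the bench.

Things in the scene. Friction and masses are not known exactly. Their poses are not given: they have to be found in the camera images.
- engraver: Grey fixed engraver with a vise. Origin: centre of its underside; x from its open front to the back, y left, z up. In mm: base x -95..115, y -120..120, top z 30. Vise block x -70..10, y -45..85, its two flat lands at z 70. Fixed jaw on the right: face y -21, x -58..-4, top z 74. Column 40 wide at x 85, y -90 up to z 245; head swung aside over x 54..116, y -220..-70, above z 82.
- home (a point): Point on the engraver at x -30, y 0, z 70 mm of its frame (same axes), level with the top of the lands: where the underside centre of the blank lies when it rests on the lands and touches both the end stop and the fixed jaw.
- slot_mouth (a point): Straight slot along x between the lands, for the spatula's blade: 26 mm wide, 5 mm deep, open at the front. This point is the middle of its floor at the front end (a 3 mm blade on the floor lies 2 mm below the lands): x -70, y 5, z 65 mm in the engraver's frame (same axes).
- end_stop: Steel end stop across the back of the slot, rigid. Origin: middle of its front face at the slot floor; the face lies 21 mm beyond home, spans y +-17 and 11 mm up (6 mm above the lands). Same axes as the engraver.
- clamp_jaw: Moving steel jaw on the left land, 40 mm long in x, 4.5 mm high. Origin: bottom middle of its clamping face; same axes. Fully open the face is 52 mm from the fixed jaw; it slides towards the fixed jaw as the lever turns, 14 mm per rad, and meets a blank lying against the fixed jaw at about 0.71 rad.
- clamp_lever (a joint): Cam lever on a vertical axis at x -30, y 66 mm of the engraver's frame; rad, 0 open (points along +y), grows counter-clockwise from above (knob swings to the engraver's front), up to 1.0. About 2 N at the knob moves it while free; it stays where left, also under load. After the jaw meets the blank each further N at the knob clamps some 5 N harder: 6 to 9 N at the knob is firm.
- lever_knob (a point): Centre of the upright red knob on the lever's end, 70 mm from the lever's axis: 18 mm diameter, 28 mm high (14 mm up and down from this point). The flat lever arm lies 22 to 30 mm below this point, joined by a 10 mm stem.
- stand: Wooden spatula stand, fixed. Base plate 190 x 70 x 6 mm, two cradles 60 mm wide and 14 mm long at x -70 and x 67 mm with their top at z 30 mm and 8 mm lips at y +-22..30. Origin: centre of its underside, x along the spatula.
- spatula: Loading spatula, about 0.16 kg, on the stand along its x. Wooden handle x -75..35, y +-8, z -11..11 mm; origin at the place to hold it, mid height, 41 mm above the bench at the start, with 55 mm free to each side before the cradles. A steel strip 3 mm thick runs forward at z -11..-8; its tip (x 115..153) is 18 mm wide and carries a 4 mm high cross lip with its front face at x 119.
- pocket (a point): Top of the spatula's tip, 140 mm ahead of the origin and 8 mm below it: the place of the blank's underside centre when the blank touches the lip.
- medal: Polished brass medal blank with a coppery face, disc of 42 mm diameter and 5 mm thickness, about 0.055 kg, lying flat and loose on the spatula's tip, up to 5 mm ahead of the lip. Origin: centre of its underside, z up.
- polish_tin: Black polish tin, 72 mm diameter, 26 mm high, loose. Origin: centre of the underside.
- shoe_brush: Shoe brush, 150 x 48 x 40 mm, loose. Origin: centre of the underside.
- hammer: Hammer lying on the bench, loose. Origin: at its underside.
- glue_jar: Amber glue jar with red cap, 68 mm diameter, 90 mm high, loose. Origin: centre of the underside.
- blank_tray: Blue tray 100 x 140 x 22 mm with a spare blank and a key blank, fixed. Origin: centre of the underside.
- spare_medal: Another brass blank, in the blue tray; not to be used.
- key_blank: Brass key blank in the blue tray.
- heel_block: Black rubber heel block, 56 x 50 x 36 mm, loose. Origin: centre of the underside.
Mind the look-alikes: they are no part of the job. Of the things shaped like the spatula, the wooden one is meant.

How it is judged (in metres and radians):
On the way, in this order (a step that is already met when the one before it is completed fails the run):
1. the spatula carries the blank clear of its stand (contact force between spatula and medal above 0.2 N and z of medal in the frame of stand above 0.06 m and contact force between spatula and stand below 0.05 N), for 0.2 s.
2. the spatula pushes the blank home against the end stop with at least 1 N, the blank lying on the vise (contact force between medal and end_stop above 1 N and contact force between medal and spatula above 0.5 N and z of medal in the frame of home below 0.0015 m and angle between medal's own z axis and vertical below 0.06 rad), for 0.1 s.
At the end, for the whole second after the job is handed in: The blank lies flat on the lands (1.5 mm, 0.05 rad), its centre within 2.5 mm of home, held by the moving jaw with over 5 N; the spatula rests level across its stand (origin within 30 mm of the stand's in plan, 36 to 45 mm above the bench, tilt under 0.1 rad) (horizontal distance between medal and home below 0.0025 m and z of medal in the frame of home between -0.0015 and 0.0015 m and angle between medal's own z axis and vertical below 0.05 rad and contact force between medal and clamp_jaw above 5 N and contact force between spatula and medal below 0.05 N and horizontal distance between spatula and stand below 0.03 m and z of spatula in the frame of stand between 0.036 and 0.045 m and angle between spatula's own z axis and vertical below 0.1 rad and contact force between spatula and stand above 0.3 N and linear speed of each of spatula, medal below 0.02 m/s); the robot touches nothing.
It fails at once if the blank tips by more than 0.3 rad (angle between medal's own z axis and vertical above 0.3 rad).
It fails at once if the gripper or arm touches the blank (contact force between any of the fingers, the arm and medal above 0.2 N).
It fails at once if forcing it: the blank pushed on the end stop with over 18 N, the blade pressed on the vise with over 25 N, or the jaw squeezing the blank with over 60 N (contact force between medal and end_stop above 18 N or contact force between spatula and engraver above 25 N or contact force between medal and clamp_jaw above 60 N).
It fails at once if another thing on the bench is moved more than 15 mm (distance of any of polish_tin, shoe_brush, hammer, glue_jar, spare_medal, key_blank, heel_block from where it was at the start of the episode above 0.015 m).
It also fails if it takes over 72 s, if anything falls off the work surface, if the arm or the gripper's body presses on something with over 40 N, if the wrist force passes 120 N, or if a joint passes its speed limit or range.

### The arm

A 6-joint arm with a two-finger parallel gripper is mounted at the origin on the work surface. World frame = base frame: x ahead of the robot, y to its left, z up, the work surface at z = 0. Lengths are in mm, angles in rad, forces in N, time in s.
With the tool pointing down it reaches from about 300 to 875 mm from the base axis. Payload 4.2 kg.
Tool frame: the origin (TCP) lies midway between the tips of the shut fingers; the grasp point (between the pads) lies 19 mm behind it (tcp_to_grasp is the distance from the TCP to the grasp point, in mm); z points along the fingers, y is the direction in which the jaws open and shut (so a half turn about z gives the same grasp; the last joint's range is limited). The gripper opens to 85 mm and grips with 20 to 120 N. Pads are 22 mm wide; open, the fingers measure 114 mm over their backs; the gripper's body (76 mm by 85 mm) begins 54 mm behind the grasp point. The pads swing forward as they close: fully open they stand 13 mm farther back than shut.
Start: joints at [1.106, 0.32, 1.565, -0, 1.257, -0.02], TCP at [247.413, 519.065, 231.338] pointing down, gripper open.
Joint ranges: [-3.11, 3.11], [-0.84, 2.01], [0.21, 2.61], [-1.34, 4.49], [0.05, 2.63], [-2.56, 2.56]. Speed limits (rad/s): [2.57, 2.57, 3.14, 3.14, 3.14, 3.14].

### API

Orientations are given as a unit quaternion [w, x, y, z].
In Python, from rig import observe, grab_frame, finish_job, tcp_to_grasp gives the robot as it stands. The module is installed in compiled form; this text tells all that it offers.
- The arm moves only by the shell command python3 -m pendant 'ROWS' [FORCE]. ROWS is JSON, a list of rows, each an object with "offset": the shift along the world's x, y, z in cm, a list of three; "yaw": the turn about the world's z in degrees; "gripper": the gripper command: -1 is fully open, 1 is shut, values between are in proportion. A call has 1 to 12 rows; each row is the pose to reach, as a shift and turn from the pose measured when the call began; what a row does not reach only later rows make up. A row lasts 1/12 s, in which the tool goes at most 41.7 mm and 7.16 degrees, less where a joint would pass 70% of its speed; a pose out of reach is approached as far as the arm can. A call with a gripper value outside its range is refused whole. The fingers move at their own pace and stop on an object; FORCE is the grip in N (left out, the last holds). Time passes only in rows, so rows that repeat a pose let the fingers close. It gives the time, the measured TCP pose, the force and the opening at its end, in the units of the state.
- observe(): the state, without advancing time (a new reading comes with each control period).
- grab_frame(name): name is "scene" or "side" or "wrist"; returns a dict with "frame" (420x560x3 uint8, blue, green, red), "depth" (420x560 float32, mm along the optical axis (not along the pixel's ray), 0 where there is no reading), "intrinsics" (3x3 intrinsics, pixels), "extrinsics" (4x4, takes a point from camera to world coordinates); the wrist camera has in their place "T_tool_cam" (4x4, takes a point from camera to tool coordinates, whose origin is the TCP and whose axes are the flange's). Camera axes: x right, y up, looking along -z (the intrinsics and any distortion apply to the point x, -y, -z); pixel columns grow to the right and rows downward; lengths in mm; the calibration is good to about 2 mm. A picture is of the moment at which its call begins: read the wrist's pose just before it.
- finish_job(): hands the job in, once; it reports no verdict.
The state is a dict: "clock": time; "q": joint angles; "joint_velocities": joint speeds; "effort": joint torques, N m; "tcp_pos": TCP position; "ee_rot": TCP orientation; "contact_force": force on the tool from outside, world axes, zero at the start; "wrist_torque": the same for the moment, N m; "finger_gap": finger opening in mm.
Only numpy, scipy, OpenCV 4.12 (cv2) and the standard library are available. Lean on these libraries where they do the work, as an engineer would, in place of code of your own. Each camera call takes 0.05 s, during which the arm holds its last target. There are 200 camera calls.

## Working session

There is one attempt and no reset: what is moved stays moved. The work goes in short steps, Python scripts to look and compute and a shell command to move; the robot and the scene stay as the last step left them, time stands still between calls to the robot, and variables do not carry over. Pictures are saved under pics/ and viewed, about 8 in all and at most 12, crops included, and the job is handed in when it is done.

```bash
mkdir -p pics; cat > h.py <<'E'
import numpy as np, cv2
from rig import observe, grab_frame
from scipy.spatial.transform import Rotation as R
def T_tool(s):
    T=np.eye(4); w,x,y,z=s["ee_rot"]; T[:3,:3]=R.from_quat([x,y,z,w]).as_matrix(); T[:3,3]=s["tcp_pos"]; return T
def grab(n):
    s=observe(); f=grab_frame(n)
    E=f["extrinsics"] if n!="wrist" else T_tool(s)@np.array(f["T_tool_cam"])
    f["E"]=np.array(E); f["K"]=np.array(f["intrinsics"]); return f
def ray(f,u,v):
    K=f["K"]; d=np.array([(u-K[0,2])/K[0,0],-(v-K[1,2])/K[1,1],-1]); return f["E"][:3,3],f["E"][:3,:3]@d
def plane(f,u,v,z):
    o,d=ray(f,u,v); return o+d*(z-o[2])/d[2]
def dep(f,u,v):
    o,d=ray(f,u,v); return o+d*f["depth"][int(v),int(u)]
def cloud(f):
    v,u=np.mgrid[0:420,0:560]; K=f["K"]; D=f["depth"]
    P=np.stack([(u-K[0,2])/K[0,0]*D,-(v-K[1,2])/K[1,1]*D,-D],-1)
    return P@f["E"][:3,:3].T+f["E"][:3,3]
def proj(f,p):
    q=np.linalg.inv(f["E"])@np.append(p,1); K=f["K"]; return K[0,0]*q[0]/-q[2]+K[0,2],K[1,1]*-q[1]/-q[2]+K[1,2]
E
python3 - <<'E'
from h import *
import pickle
s=observe(); print(s, )
import rig; print(rig.tcp_to_grasp)
for n in ["scene","side"]:
    f=grab(n); pickle.dump(f,open(n+".pkl","wb")); cv2.imwrite(f"pics/{n}0.png",cv2.resize(f["frame"],None,fx=1.4,fy=1.4,interpolation=2))
    print(n,f["K"].tolist(),np.round(f["E"],3).tolist(),[k for k in f],(f["depth"]>0).mean())
E
```

```text
{'clock': 0.0, 'q': array([ 1.10599993e+00,  3.20299758e-01,  1.56564789e+00,  2.27346553e-05,
        1.25738851e+00, -1.99930206e-02]), 'joint_velocities': array([ 0.000452  , -0.00091088,  0.00039513, -0.00065961, -0.00015375,
       -0.00394303]), 'effort': array([ 1.11503530e-03, -4.15519345e+01, -2.34163553e+01, -4.24148857e-05,
        8.09170248e-03, -1.16564968e-05]), 'tcp_pos': array([247.19477912, 518.64414786, 230.48982687]), 'ee_rot': array([-2.19738598e-04,  2.20576137e-01,  9.75369370e-01, -8.43669031e-04]), 'contact_force': array([-0.59001733,  0.10003764, -0.54214268]), 'wrist_torque': array([-0.01384585, -0.02762699,  0.02197615]), 'finger_gap': 85.5237445412777}
18.700000000000003
scene [[426.2528227000776, 0.0, 277.51016523443167], [0.0, 426.2528227000776, 208.8942770445198], [0.0, 0.0, 1.0]] [[0.531, -0.662, 0.529, 1099.482], [0.848, 0.414, -0.332, -363.571], [0.001, 0.625, 0.781, 950.813], [0.0, 0.0, 0.0, 1.0]] ['frame', 'depth', 'intrinsics', 'extrinsics', 'E', 'K'] 0.99625
side [[452.9592884539686, 0.0, 274.4529127392815], [0.0, 452.9592884539686, 201.07530281431167], [0.0, 0.0, 1.0]] [[0.758, 0.365, -0.541, -56.445], [-0.652, 0.405, -0.64, -668.958], [-0.015, 0.838, 0.545, 676.879], [0.0, 0.0, 0.0, 1.0]] ['frame', 'depth', 'intrinsics', 'extrinsics', 'E', 'K'] 0.9959268707482993
```

View pics/scene0.png

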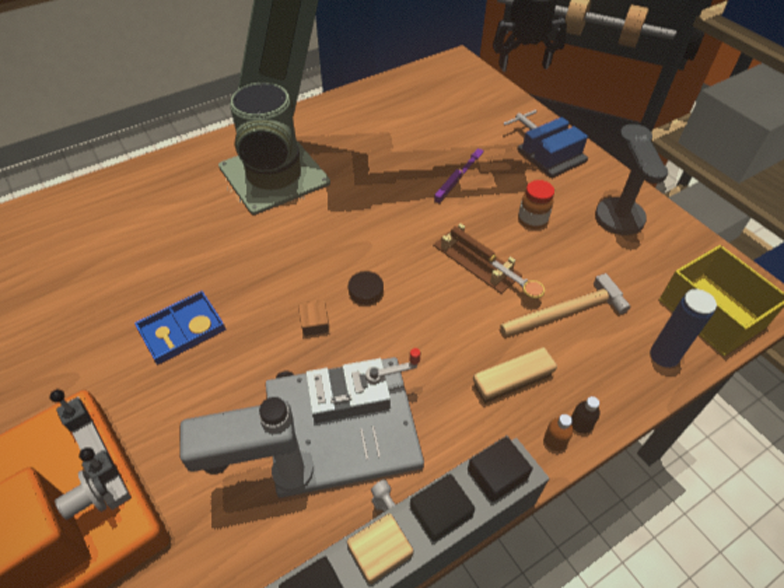

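View pics/side0.png

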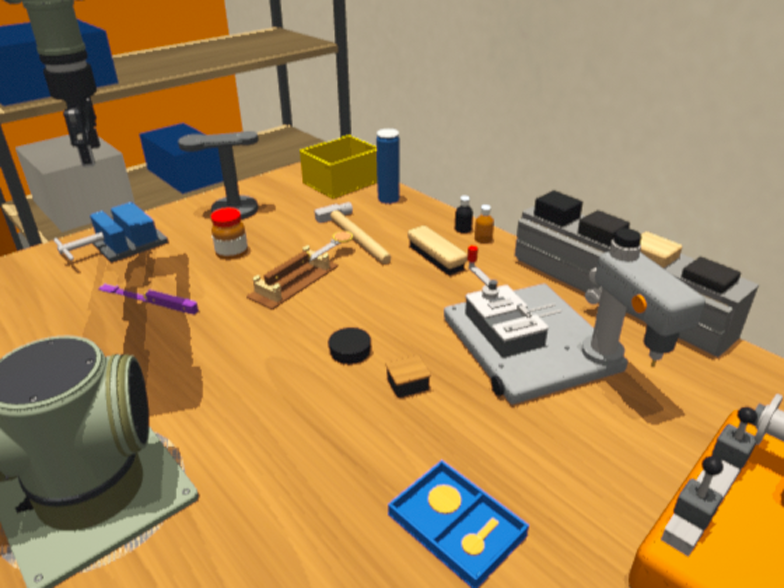

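The wooden spatula on its stand is at scene (478,248), with the coppery blank on its tip at (533,289). The look-alikes are the purple spatula at (459,175) and the spare blank at (200,324) in the blue tray. The vise is at (345,385) and the red knob at (415,356).

```bash
python3 - <<'E'
from h import *
import pickle
F={n:pickle.load(open(n+".pkl","rb")) for n in("scene","side")}
def pr(n,t,u,v): 
    p=dep(F[n],u/1.4,v/1.4); print(n,t,np.round(p))
for t,u,v in [("handle back",452,230),("handle mid",470,243),("handle front",488,257),("medal",533,289),("knob",415,354),("land L",370,383),("land R",325,391),("tin",365,283),("heel",313,313),("brush",515,370),("jar cap",540,190),("hammer head",610,293),("headtop",230,432),("base corner fl",400,362),("cornerbr",420,468)]: pr("scene",t,u,v)
for t,u,v in [("medal",343,237),("handle",290,273),("knob",473,252),("landR",522,335),("landL",493,300),("brush",437,243),("hammerhead",333,212)]: pr("side",t,u,v)
a=F["scene"]["frame"][150:225,305:405]; b=F["scene"]["frame"][245:345,190:320]
c=np.vstack([cv2.resize(a,(800,300),interpolation=2)[:,:],cv2.resize(b[:50],(800,300),interpolation=2)])
A=cv2.resize(a,(500,375),interpolation=2);B=cv2.resize(F["side"]["frame"][195:260,310:410],(500,325),interpolation=2)
B=cv2.resize(F["side"]["frame"][160:220,170:260],(500,333),interpolation=2)
cv2.imwrite("pics/crop1.png",cv2.resize(np.vstack([A[:,:],B])[:600+108],(423,600)))
E
```

```text
scene handle back [414. 226.  46.]
scene handle mid [465. 235.  47.]
scene handle front [514. 244.  45.]
scene medal [625. 270.  39.]
scene knob [674. -45. 128.]
scene land L [ 653. -119.   72.]
scene land R [ 625. -190.   71.]
scene tin [430.   1.  31.]
scene heel [ 446. -123.   37.]
scene brush [750. 121.  41.]
scene jar cap [449. 428.  89.]
scene hammer head [706. 403.  25.]
scene headtop [ 689. -355.  212.]
scene base corner fl [606. -28.  -2.]
scene cornerbr [ 801. -115.   12.]
side medal [627. 271.  35.]
side handle [469. 232.  32.]
side knob [665. -51. 124.]
side landR [ 607. -212.   68.]
side landL [ 638. -125.   74.]
side brush [750. 118.  38.]
side hammerhead [698. 402.  20.]
```

View pics/crop1.png

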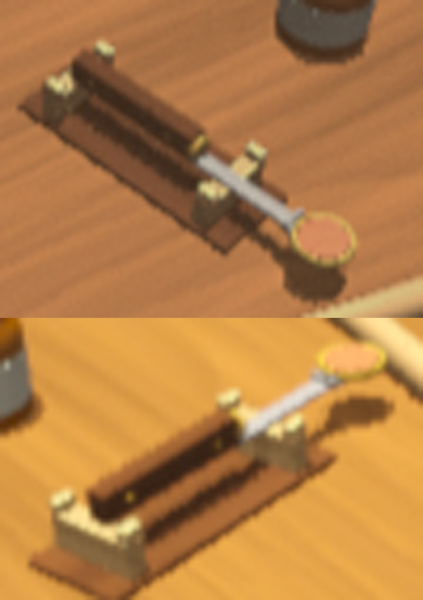

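The crop confirms it: the wooden spatula lies on its stand with the coppery blank on its tip. I'll move above it for a wrist view.

```bash
python3 -m pendant '[{"offset":[8,-10,3],"yaw":20,"gripper":-1},{"offset":[16,-20,5],"yaw":37,"gripper":-1},{"offset":[23,-28,5],"yaw":37,"gripper":-1},{"offset":[23,-28,5],"yaw":37,"gripper":-1},{"offset":[23,-28,5],"yaw":37,"gripper":-1},{"offset":[23,-28,5],"yaw":37,"gripper":-1},{"offset":[23,-28,5],"yaw":37,"gripper":-1},{"offset":[23,-28,5],"yaw":37,"gripper":-1},{"offset":[23,-28,5],"yaw":37,"gripper":-1},{"offset":[23,-28,5],"yaw":37,"gripper":-1},{"offset":[23,-28,5],"yaw":37,"gripper":-1},{"offset":[23,-28,5],"yaw":37,"gripper":-1}]' 120
python3 - <<'E'
from h import *
import pickle
s=observe();print(s["q"],s["tcp_pos"],s["contact_force"])
f=grab("wrist");pickle.dump(f,open("w1.pkl","wb"));print(np.round(f["T_tool_cam"],3).tolist(),f["K"].tolist(),list(f),(f["depth"]>0).mean())
cv2.imwrite("pics/w1.png",f["frame"])
E
```

```text
clock: 1.1
tcp_pos: [476.8, 238.8, 280.0]
ee_rot: [-0.001, -0.1, 0.995, -0.001]
contact_force: [-0.5, 0.8, -0.3]
finger_gap: 85.3
[ 4.43044041e-01  2.26778142e-01  1.57151012e+00 -5.57146626e-04
  1.34505721e+00 -1.32750123e+00] [476.75084154 238.75811764 280.04926931] [-0.5330572   0.75519717 -0.34459573]
[[0.001, 0.951, 0.308, 78.728], [1.0, -0.001, -0.0, -0.801], [-0.0, 0.308, -0.951, -144.388], [0.0, 0.0, 0.0, 1.0]] [[316.50347543584496, 0.0, 281.38810942279986], [0.0, 316.50347543584496, 211.1771544834644], [0.0, 0.0, 1.0]] ['frame', 'depth', 'intrinsics', 'T_tool_cam', 'E', 'K'] 0.9960841836734694
```

View pics/w1.png

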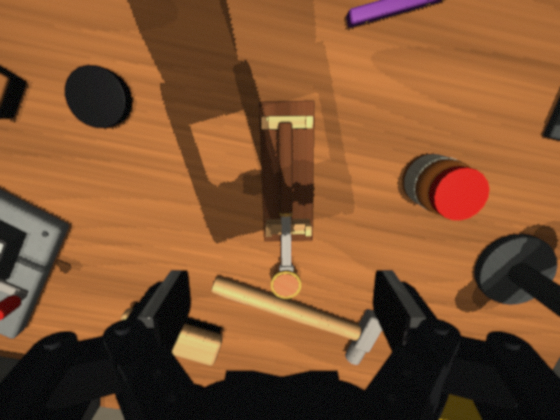

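The wrist view shows the handle from (286,125) to (286,215), the blank at (286,285) and the cradles at rows 122 and 231. Next I measure the spatula from the depth and the colour mask.

```bash
cat > meas.py <<'E'
from h import *
def spat(f):
    P=cloud(f); hsv=cv2.cvtColor(f["frame"],cv2.COLOR_BGR2HSV)
    m=np.zeros((420,560),bool); m[118:222,270:302]=1
    h=m&(P[...,2]>45)&(P[...,2]<62)&(hsv[...,1]>60)
    X=P[h]; c=X.mean(0); 
    r=cv2.minAreaRect(X[:,:2].astype(np.float32)); print("handle n",h.sum(),"mean",c.round(1),"ztop",np.median(X[:,2]).round(1),"rect",r)
    return h
def medal(f,box,z):
    hsv=cv2.cvtColor(f["frame"],cv2.COLOR_BGR2HSV); u0,u1,v0,v1=box
    P=cloud(f); m=np.zeros((420,560),np.uint8); m[v0:v1,u0:u1]=1
    k=(m>0)&(P[...,2]>z-8)&(P[...,2]<z+12)&(hsv[...,1]>90)
    cs,_=cv2.findContours(k.astype(np.uint8),0,1); c=max(cs,key=cv2.contourArea)
    e=cv2.fitEllipse(c); p=plane(f,*e[0],z); print("medal px",e,"->",p.round(1),"z dep",np.median(P[k][:,2]).round(1)); return p
E
python3 - <<'E'
from meas import *
import pickle
f=pickle.load(open("w1.pkl","rb"))
spat(f); p=medal(f,(266,306,262,305),38)
P=cloud(f)
for u,v in[(286,150),(286,200),(286,240),(286,255),(286,285),(286,300),(269,121),(307,121),(270,231),(306,231)]: print(u,v,P[v,u].round(1))
E
```

```text
handle n 1273 mean [465.9 240.4  53.4] ztop 53.6 rect ((468.19769287109375, 240.81175231933594), (113.4909439086914, 16.166561126708984), 12.318869590759277)
medal px ((285.5946960449219, 284.2192687988281), (27.531450271606445, 29.735776901245117), 93.74250030517578) -> [625.2 274.   38. ] z dep 40.4
286 150 [443.3 236.5  52.2]
286 200 [502.  248.7  53.8]
286 240 [561.3 261.3  35.3]
286 255 [582.6 265.7  35.6]
286 285 [624.1 274.3  41.8]
286 300 [666.  283.4  13.1]
269 121 [416.2 210.4  31.4]
307 121 [407.  254.1  41.1]
270 231 [550.9 237.8  40.3]
306 231 [541.8 283.8  39.8]
```

```bash
python3 -m pendant '[{"offset":[8,-37,1],"yaw":-33,"gripper":-1},{"offset":[8,-37,1],"yaw":-33,"gripper":-1},{"offset":[8,-37,1],"yaw":-33,"gripper":-1},{"offset":[8,-37,1],"yaw":-33,"gripper":-1},{"offset":[8,-37,1],"yaw":-33,"gripper":-1},{"offset":[8,-37,1],"yaw":-33,"gripper":-1},{"offset":[8,-37,1],"yaw":-33,"gripper":-1},{"offset":[8,-37,1],"yaw":-33,"gripper":-1},{"offset":[8,-37,1],"yaw":-33,"gripper":-1},{"offset":[8,-37,1],"yaw":-33,"gripper":-1},{"offset":[8,-37,1],"yaw":-33,"gripper":-1},{"offset":[8,-37,1],"yaw":-33,"gripper":-1}]' 120
python3 - <<'E'
from h import *
import pickle
f=grab("wrist");pickle.dump(f,open("w2.pkl","wb"))
cv2.imwrite("pics/w2.png",cv2.resize(f["frame"][100:400,140:490],None,fx=2,fy=2,interpolation=2))
E
```

```text
clock: 2.15
tcp_pos: [556.1, -128.8, 289.6]
ee_rot: [-0.002, 0.185, 0.983, 0.0]
contact_force: [0.1, -0.5, -0.4]
finger_gap: 85.4
```

View pics/w2.png

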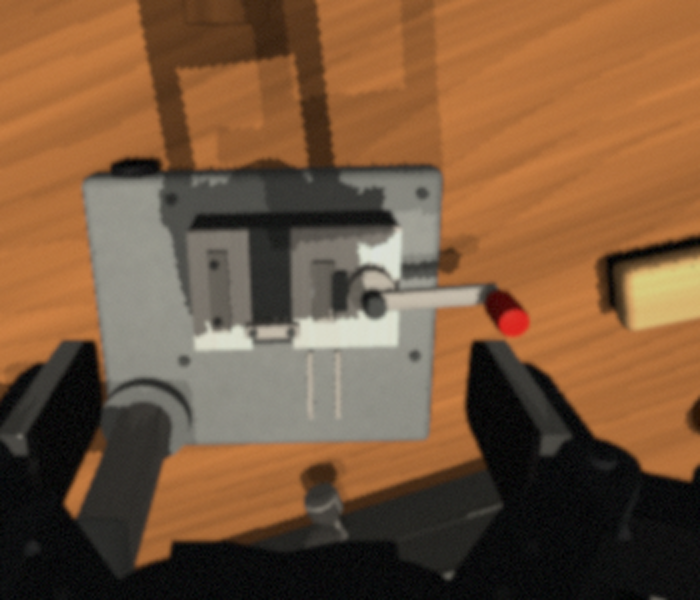

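The vise is clear in this view. In crop pixels the slot runs over columns 248–292, the end stop is at (272,330), the fixed jaw at (218,288), the moving jaw at (322,290) and the knob at (513,318). I'll measure the edges to sub-pixel.

```bash
python3 - <<'E'
from meas import *
import pickle
f=pickle.load(open("w2.pkl","rb")); P=cloud(f)
g=cv2.GaussianBlur(cv2.cvtColor(f["frame"],cv2.COLOR_BGR2GRAY),(0,0),.8).astype(float)
c=lambda u,v:(140+u/2,100+v/2)
for t,u,v in [("landR",238,300),("landL",310,335),("landRfront",235,250),("slotfloor",270,270),("fixjaw",218,290),("movjaw",322,290),("stop",272,330),("base",130,300),("base2",415,200),("knobtop",505,300)]:
    a,b=map(int,c(u,v)); print(t,np.median(P[b-1:b+2,a-1:a+2].reshape(-1,3),0).round(1))
def sub(d):
    i=int(np.argmax(d)); 
    if 0<i<len(d)-1:
        den=d[i-1]-2*d[i]+d[i+1]; return i+.5*(d[i-1]-d[i+1])/den if den else i
    return i
def vedge(u0,u1,sign,rows):
    return [(u0+.5+sub(sign*np.diff(g[r,u0:u1])),r) for r in rows]
rows=range(222,256,3)
def line(e,z,t):
    X=np.array([plane(f,u,v,z)[:2] for u,v in e]); vx,vy,x,y=cv2.fitLine(X.astype(np.float32),cv2.DIST_HUBER,0,.01,.01).ravel()
    if vx<0:vx,vy=-vx,-vy
    n=np.array([-vy,vx]); res=(X-[x,y])@n
    print(t,"ang",np.degrees(np.arctan2(vy,vx)).round(2),"pt",round(float(x),1),round(float(y),1),"offset n.p",round(float(n@[x,y]),1),"res",res.std().round(2)); return X
line(vedge(258,270,-1,rows),70,"slot right edge")
line(vedge(281,292,1,rows),70,"slot left edge")
np.set_printoptions(linewidth=200)
print("cols u=268,275,282 rows 205..275")
for u in (250,268,275,282,300): print(u,g[205:278,u].astype(int).tolist())
print("row 245 cols 232..345",g[245,232:345].astype(int).tolist())
# base outline
E
```

```text
landR [ 628.7 -187.6   72.4]
landL [ 667.6 -154.1   71.8]
landRfront [ 597.6 -177.4   71.4]
slotfloor [ 619.2 -162.4   66.8]
fixjaw [ 616.2 -195.3   75.9]
movjaw [ 640.  -136.    76.5]
stop [ 652.8 -174.2   78. ]
base [ 617.8 -267.3   32.4]
base2 [620.7 -61.3  31.7]
knobtop [662.8 -41.6 118.9]
slot right edge ang -20.02 pt 617.9 -175.8 offset n.p 46.4 res 0.09
slot left edge ang -20.25 pt 627.5 -152.1 offset n.p 74.4 res 0.09
cols u=268,275,282 rows 205..275
250 [69, 56, 38, 25, 20, 20, 20, 24, 37, 59, 86, 108, 119, 122, 122, 122, 122, 120, 114, 103, 90, 86, 90, 94, 94, 91, 88, 88, 90, 92, 94, 95, 96, 96, 96, 96, 96, 96, 96, 95, 96, 96, 95, 95, 95, 95, 96, 95, 96, 96, 96, 94, 90, 83, 73, 68, 70, 80, 98, 124, 157, 188, 208, 216, 218, 219, 218, 216, 210, 193, 171, 154, 147]
268 [63, 48, 33, 24, 21, 21, 20, 22, 28, 34, 39, 42, 43, 43, 44, 44, 45, 45, 44, 44, 44, 44, 45, 45, 45, 45, 45, 44, 44, 44, 43, 43, 43, 43, 44, 44, 44, 43, 42, 42, 43, 44, 43, 44, 44, 45, 45, 45, 45, 44, 43, 42, 43, 42, 44, 48, 58, 81, 109, 128, 131, 130, 131, 129, 120, 111, 114, 129, 141, 146, 147, 146, 145]
275 [
[... 773 characters left out ...]
8, 98, 97, 97, 97, 97, 97, 97, 97, 97, 97, 97, 97, 97, 97, 98, 98, 99, 104, 119, 145, 174, 196, 210, 215, 217, 217, 217, 217, 217, 217, 217, 216, 209, 194, 173, 157, 149, 147]
row 245 cols 232..345 [89, 84, 90, 101, 110, 115, 117, 118, 117, 116, 116, 113, 108, 102, 99, 97, 96, 96, 96, 95, 95, 96, 102, 111, 116, 117, 118, 118, 118, 118, 119, 115, 101, 77, 56, 46, 43, 44, 43, 43, 43, 43, 43, 43, 43, 43, 42, 42, 43, 43, 43, 46, 57, 78, 100, 112, 116, 117, 117, 118, 119, 118, 119, 118, 115, 108, 101, 98, 97, 97, 97, 93, 86, 73, 58, 47, 43, 42, 42, 44, 46, 54, 68, 83, 92, 96, 96, 94, 91, 85, 81, 80, 75, 70, 70, 73, 82, 95, 107, 116, 117, 114, 112, 112, 111, 107, 105, 110, 117, 122, 125, 125, 126]
```

```bash
python3 - <<'E'
from meas import *
import pickle
f=pickle.load(open("w2.pkl","rb")); P=cloud(f)
a=np.radians(-20.13); t=np.array([np.cos(a),np.sin(a)]); n=np.array([-t[1],t[0]])
print("cam",f["E"][:3,3].round(1), "cam t,n",t@f["E"][:2,3],n@f["E"][:2,3])
def q(name,u,v,z):
    p=plane(f,u,v,z)[:2]; print(name,p.round(1),"t",(t@p).round(1),"n",(n@p).round(1))
for z in (70,71.7):
    print("z",z); q("front250",250,214.0,z);q("front300",300,213.3,z);q("back250",250,274.6,z);q("back300",300,273.5,z);q("slotR",265,245,z);q("slotL",285,245,z)
    q("stop edge",275,262.3,z+6);q("stop edge asfloor",275,262.3,z-5);q("stop back top",275,269.2,z+6);q("fixjaw face",254,245,z+4);q("movjaw face",297,245,z+4.5)
hsv=cv2.cvtColor(f["frame"],cv2.COLOR_BGR2HSV); m=((hsv[...,0]<8)|(hsv[...,0]>172))&(hsv[...,1]>170)&(hsv[...,2]>60)&(P[...,2]>80); m[:, :330]=0
X=P[m]; print("knob n",m.sum(),X.mean(0).round(1),"z",np.percentile(X[:,2],[2,50,95]).round(1)); T=X[X[:,2]>np.percentile(X[:,2],95)-4]; print("top",T.mean(0).round(1), "t,n",t@T.mean(0)[:2],n@T.mean(0)[:2])
E
```

```text
cam [ 483.4 -101.   434.2] cam t,n 488.60731606458864 71.56244900633668
z 70
front250 [ 581.6 -180. ] t 608.0 n 31.2
front300 [ 602.8 -123.2] t 608.4 n 91.8
back250 [ 657.5 -212.3] t 690.4 n 27.0
back300 [ 679.5 -151.6] t 690.1 n 91.5
slotR [ 626.1 -178.5] t 649.2 n 47.9
slotL [ 635.2 -155.2] t 649.8 n 72.9
stop edge [ 650.1 -174.5] t 670.4 n 59.9
stop edge asfloor [ 655.2 -176.7] t 676.0 n 59.5
stop back top [ 659.1 -178. ] t 680.1 n 59.6
fixjaw face [ 619.5 -190.3] t 647.2 n 34.5
movjaw face [ 638.7 -140.7] t 648.1 n 87.7
z 71.7
front250 [ 581.2 -179.6] t 607.5 n 31.4
front300 [ 602.3 -123.1] t 607.9 n 91.7
back250 [ 656.7 -211.8] t 689.4 n 27.2
back300 [ 678.6 -151.4] t 689.2 n 91.4
slotR [ 625.4 -178.1] t 648.5 n 48.0
slotL [ 634.5 -155. ] t 649.0 n 72.9
stop edge [ 649.3 -174.1] t 669.6 n 60.0
stop edge asfloor [ 654.4 -176.4] t 675.1 n 59.6
stop back top [ 658.2 -177.7] t 679.2 n 59.7
fixjaw face [ 618.9 -189.9] t 646.4 n 34.7
movjaw face [ 637.9 -140.5] t 647.3 n 87.6
knob n 312 [667.8 -43.4 125.4] z [107.8 129.3 131.3]
top [670.  -42.7 130.1] t,n 643.810089635274 190.45410366063587
```

Engraver yaw is −20.1° and home is near (628,−171). Two of the vise's known dimensions agree with this within about 1 mm. Back to the spatula, lower down, for one closer measurement.

```bash
python3 -m pendant '[{"offset":[-6.9,37.3,-4],"yaw":33.7,"gripper":-1},{"offset":[-6.9,37.3,-4],"yaw":33.7,"gripper":-1},{"offset":[-6.9,37.3,-4],"yaw":33.7,"gripper":-1},{"offset":[-6.9,37.3,-4],"yaw":33.7,"gripper":-1},{"offset":[-6.9,37.3,-4],"yaw":33.7,"gripper":-1},{"offset":[-6.9,37.3,-4],"yaw":33.7,"gripper":-1},{"offset":[-6.9,37.3,-4],"yaw":33.7,"gripper":-1},{"offset":[-6.9,37.3,-8],"yaw":33.7,"gripper":-1},{"offset":[-6.9,37.3,-12],"yaw":33.7,"gripper":-1},{"offset":[-6.9,37.3,-16],"yaw":33.7,"gripper":-1},{"offset":[-6.9,37.3,-18],"yaw":33.7,"gripper":-1},{"offset":[-6.9,37.3,-18],"yaw":33.7,"gripper":-1}]' 120
python3 - <<'E'
from h import *
import pickle
s=observe();print(s["tcp_pos"],s["q"])
f=grab("wrist");pickle.dump(f,open("w3.pkl","wb"))
cv2.imwrite("pics/w3.png",f["frame"])
E
```

```text
clock: 3.2
tcp_pos: [482.1, 246.9, 105.5]
ee_rot: [-0.005, -0.11, 0.994, -0.001]
contact_force: [-1.3, -0.8, -0.0]
finger_gap: 85.1
[482.09153403 246.88429283 105.48493807] [ 4.51401373e-01  3.84402140e-01  1.81362930e+00  1.36437808e-03
  9.53810248e-01 -1.34162119e+00]
```

View pics/w3.png

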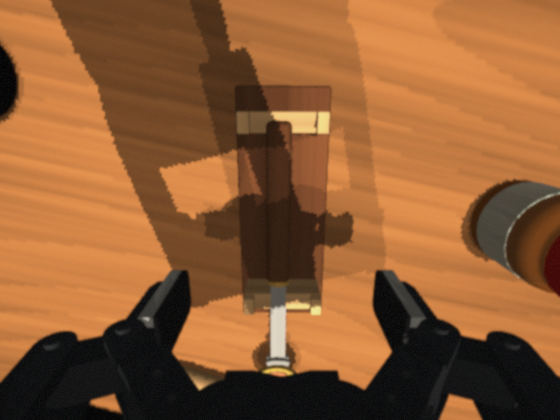

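The handle runs from (279,122) to (278,283) in this picture, centred between the fingers.

```bash
python3 - <<'E'
from meas import *
import pickle
f=pickle.load(open("w3.pkl","rb")); P=cloud(f)
m=np.zeros((420,560),bool); m[112:292,255:305]=1
h=m&(P[...,2]>47)&(P[...,2]<60); X=P[h]
print(h.sum(),np.median(X[:,2]),cv2.minAreaRect(X[:,:2].astype(np.float32)))
g=cv2.cvtColor(f["frame"],cv2.COLOR_BGR2GRAY)
# axis by per-row centre
C=np.array([[*P[r][h[r]].mean(0)] for r in range(150,270,4)])
vx,vy,x,y=cv2.fitLine(C[:,:2].astype(np.float32),2,0,.01,.01).ravel();print("ang",np.degrees(np.arctan2(vy,vx)),x,y)
s=np.array([vx,vy])*np.sign(vx); A=(X[:,:2]@s); print("s range",np.percentile(A,[.5,99.5]))
for r in (280,283,286,290): print(r,P[r,278].round(1))
T=T_tool(observe()); print("fwd yaw",np.degrees(np.arctan2(-T[1,0],-T[0,0])),"tool z",T[:3,2].round(4))
o=np.array([x,y])+s*(A.min()*0+np.percentile(A,.5)+75-s@[x,y]); print("origin by back end",o, "by front",np.array([x,y])+s*(np.percentile(A,99.5)-35-s@[x,y]))
E
```

```text
3986 53.64368855625209 ((468.2236328125, 240.7677459716797), (114.64266204833984, 16.008329391479492), 12.278348922729492)
ang 12.381078 466.1579 240.3548
s range [452.20900139 564.74806041]
280 [516.3 251.4  54.6]
283 [520.1 252.2  51.8]
286 [522.7 252.8  51.4]
290 [535.6 255.5  35. ]
fwd yaw 12.67027904999494 tool z [-0.0134 -0.0051 -0.9999]
origin by back end [486.04176795 244.71966623] by front [488.52177647 245.26407293]
```

```bash
python3 -m pendant '[{"offset":[0.5,-0.2,0],"yaw":-0.3,"gripper":-1},{"offset":[0.5,-0.2,-2],"yaw":-0.3,"gripper":-1},{"offset":[0.5,-0.2,-4],"yaw":-0.3,"gripper":-1},{"offset":[0.5,-0.2,-6],"yaw":-0.3,"gripper":-1},{"offset":[0.5,-0.2,-8],"yaw":-0.3,"gripper":-1},{"offset":[0.5,-0.2,-8.3],"yaw":-0.3,"gripper":-1},{"offset":[0.5,-0.2,-8.3],"yaw":-0.3,"gripper":-1},{"offset":[0.5,-0.2,-8.3],"yaw":-0.3,"gripper":-1}]' 120
python3 - <<'E'
from h import *
s=observe();T=T_tool(s);print(s["tcp_pos"],T[:3,2].round(4),np.degrees(np.arctan2(-T[1,0],-T[0,0])),s["contact_force"])
E
```

```text
clock: 3.92
tcp_pos: [487.3, 245.1, 22.4]
ee_rot: [-0.006, -0.108, 0.994, -0.001]
contact_force: [-0.4, -0.2, -0.2]
finger_gap: 85.6
[487.26830062 245.10095627  22.41711597] [-0.0108 -0.0037 -0.9999] 12.392074591846164 [-0.4250821  -0.24396972 -0.21692854]
```

```bash
python3 -m pendant '[{"offset":[0,0,0],"yaw":0,"gripper":-0.6},{"offset":[0,0,0],"yaw":0,"gripper":-0.2},{"offset":[0,0,0],"yaw":0,"gripper":0.2},{"offset":[0,0,0],"yaw":0,"gripper":0.4},{"offset":[0,0,0],"yaw":0,"gripper":0.5},{"offset":[0,0,0],"yaw":0,"gripper":0.6},{"offset":[0,0,0],"yaw":0,"gripper":0.7},{"offset":[0,0,0],"yaw":0,"gripper":1},{"offset":[0,0,0],"yaw":0,"gripper":1},{"offset":[0,0,0],"yaw":0,"gripper":1},{"offset":[0,0,0],"yaw":0,"gripper":1}]' 120
python3 - <<'E'
from h import *
s=observe();T=T_tool(s);print(s["tcp_pos"],T[:3,2].round(4),np.degrees(np.arctan2(-T[1,0],-T[0,0])),s["contact_force"],s["wrist_torque"])
E
```

```text
clock: 4.83
tcp_pos: [487.3, 245.1, 22.9]
ee_rot: [-0.005, -0.108, 0.994, -0.001]
contact_force: [-1.4, -0.3, 4.6]
finger_gap: 14.2
[487.33947037 245.14406171  22.87013721] [-0.0106 -0.0035 -0.9999] 12.375395175209531 [-1.40543165 -0.28347705  4.61176965] [-0.09526489  0.19130051 -0.04595473]
```

```bash
python3 -m pendant '[{"offset":[0,0,0.2],"yaw":0,"gripper":1},{"offset":[0,0,0.6],"yaw":0,"gripper":1},{"offset":[0,0,1.2],"yaw":0,"gripper":1},{"offset":[0,0,2],"yaw":0,"gripper":1},{"offset":[0,0,3],"yaw":0,"gripper":1},{"offset":[0,0,4],"yaw":0,"gripper":1},{"offset":[0,0,5],"yaw":0,"gripper":1},{"offset":[0,0,6],"yaw":0,"gripper":1},{"offset":[0,0,6.6],"yaw":0,"gripper":1},{"offset":[0,0,7],"yaw":0,"gripper":1},{"offset":[0,0,7],"yaw":0,"gripper":1},{"offset":[0,0,7],"yaw":0,"gripper":1}]' 120
python3 - <<'E'
from h import *
import pickle
s=observe();T=T_tool(s);print(s["tcp_pos"],T[:3,2].round(4),np.degrees(np.arctan2(-T[1,0],-T[0,0])),s["contact_force"],s["wrist_torque"])
for n in("scene","side"):
    f=grab(n);pickle.dump(f,open(n+"2.pkl","wb"))
    hsv=cv2.cvtColor(f["frame"],cv2.COLOR_BGR2HSV);P=cloud(f)
    d=np.hypot(P[...,0]-625,P[...,1]-275); m=(d<45)&(P[...,2]>85)&(P[...,2]<135)
    X=P[m]; print(n,m.sum(),X.mean(0).round(1),np.percentile(X[:,2],[5,50,95]).round(1))
a=pickle.load(open("scene2.pkl","rb"))["frame"][130:230,290:410];b=pickle.load(open("side2.pkl","rb"))["frame"][120:220,170:290]
cv2.imwrite("pics/lift.png",np.hstack([cv2.resize(x,None,fx=3.3,fy=3.3,interpolation=2) for x in(a,b)]))
E
```

```text
clock: 5.83
tcp_pos: [487.2, 245.1, 92.9]
ee_rot: [-0.005, -0.108, 0.994, -0.001]
contact_force: [0.4, -0.3, -2.4]
finger_gap: 14.3
[487.19168315 245.1218636   92.9278205 ] [-0.0106 -0.0035 -0.9999] 12.379633699984165 [ 0.42008605 -0.32941524 -2.44310965] [ 0.00169529  0.00656014 -0.00201468]
scene 205 [618.1 270.8 107.9] [102.7 108.6 111.1]
side 132 [616.3 267.6 105.2] [100.7 106.1 108.2]
```

View pics/lift.png

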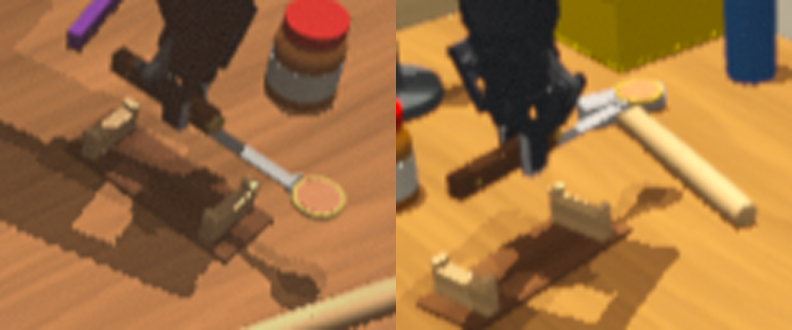

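The blank sits level on the lifted spatula, at (318,195) on the left and (640,93) on the right. Now a smooth carry to the vise, passing above the knob.

```bash
python3 -m pendant '[{"offset":[0,-0.25,0.1],"yaw":-0.2,"gripper":1},{"offset":[-0.1,-0.85,0.4],"yaw":-0.8,"gripper":1},{"offset":[-0.3,-1.9,0.8],"yaw":-1.8,"gripper":1},{"offset":[-0.5,-3.2,1.4],"yaw":-3,"gripper":1},{"offset":[-0.8,-4.7,2],"yaw":-4.3,"gripper":1},{"offset":[-1,-6.2,2.6],"yaw":-5.7,"gripper":1},{"offset":[-1.3,-7.8,3.2],"yaw":-7.2,"gripper":1},{"offset":[-1.5,-9.2,3.8],"yaw":-8.5,"gripper":1},{"offset":[-1.7,-10.4,4.3],"yaw":-9.6,"gripper":1},{"offset":[-1.9,-11.3,4.7],"yaw":-10.3,"gripper":1},{"offset":[-2,-11.8,4.9],"yaw":-10.8,"gripper":1},{"offset":[-2,-12,5],"yaw":-11,"gripper":1}]' 120
python3 -m pendant '[{"offset":[0,-0.25,0],"yaw":-0.2,"gripper":1},{"offset":[0,-0.85,0],"yaw":-0.8,"gripper":1},{"offset":[0,-1.9,0],"yaw":-1.8,"gripper":1},{"offset":[0,-3.2,0],"yaw":-3,"gripper":1},{"offset":[0,-4.7,0],"yaw":-4.3,"gripper":1},{"offset":[0,-6.2,0],"yaw":-5.7,"gripper":1},{"offset":[0,-7.8,0],"yaw":-7.2,"gripper":1},{"offset":[0,-9.2,0],"yaw":-8.5,"gripper":1},{"offset":[0,-10.4,0],"yaw":-9.6,"gripper":1},{"offset":[0,-11.3,0],"yaw":-10.3,"gripper":1},{"offset":[0,-11.8,0],"yaw":-10.8,"gripper":1},{"offset":[0,-12,0],"yaw":-11,"gripper":1}]' 120
python3 -m pendant '[{"offset":[0,-0.25,0],"yaw":-0.2,"gripper":1},{"offset":[0.1,-0.85,0],"yaw":-0.8,"gripper":1},{"offset":[0.3,-1.9,0],"yaw":-1.8,"gripper":1},{"offset":[0.5,-3.2,0],"yaw":-3,"gripper":1},{"offset":[0.8,-4.7,0],"yaw":-4.2,"gripper":1},{"offset":[1,-6.2,0],"yaw":-5.5,"gripper":1},{"offset":[1.3,-7.8,0],"yaw":-6.9,"gripper":1},{"offset":[1.5,-9.2,0],"yaw":-8.2,"gripper":1},{"offset":[1.7,-10.4,0],"yaw":-9.2,"gripper":1},{"offset":[1.9,-11.3,0],"yaw":-10,"gripper":1},{"offset":[2,-11.8,0],"yaw":-10.4,"gripper":1},{"offset":[2,-12,0],"yaw":-10.5,"gripper":1}]' 120
python3 - <<'E'
from h import *
import pickle
s=observe();T=T_tool(s);print(s["tcp_pos"],T[:3,2].round(4),np.degrees(np.arctan2(-T[1,0],-T[0,0])),s["contact_force"],s["q"])
p=np.array([486.8,-114.9])
for n in("scene","side"):
    f=grab(n);pickle.dump(f,open(n+"3.pkl","wb"));P=cloud(f)
    d=np.hypot(P[...,0]-598,P[...,1]+163); m=(d<60)&(P[...,2]>120)&(P[...,2]<190)
    X=P[m]; print(n,m.sum(),X.mean(0).round(1),np.percentile(X[:,2],[5,50,95]).round(1))
x=pickle.load(open("scene3.pkl","rb")); u,v=map(int,proj(x,[600,-165,155])); u2,v2=map(int,proj(pickle.load(open("side3.pkl","rb")),[600,-165,155]))
a=x["frame"][v-60:v+60,u-60:u+60];b=pickle.load(open("side3.pkl","rb"))["frame"][v2-60:v2+60,u2-60:u2+60]
cv2.imwrite("pics/carry.png",np.hstack([cv2.resize(y,(396,396),interpolation=2) for y in(a,b)]))
E
```

```text
clock: 6.93
tcp_pos: [466.7, 124.0, 142.9]
ee_rot: [-0.006, -0.011, 1.0, -0.001]
contact_force: [-0.1, -0.4, -2.0]
finger_gap: 14.4
clock: 7.93
tcp_pos: [466.6, 3.3, 142.7]
ee_rot: [-0.006, 0.085, 0.996, -0.0]
contact_force: [0.0, -0.3, -2.3]
finger_gap: 13.8
clock: 8.93
tcp_pos: [486.9, -117.5, 142.7]
ee_rot: [-0.006, 0.177, 0.984, 0.0]
contact_force: [-0.2, -0.3, -2.0]
finger_gap: 14.2
[ 486.94855639 -117.46070909  142.68067766] [-0.0116  0.003  -0.9999] -20.37297254243141 [-0.2324784  -0.28022017 -1.95372398] [-2.59577550e-01  2.87166723e-01  1.85560369e+00 -1.46108757e-04
  1.01083131e+00 -1.47472769e+00]
scene 372 [ 603.5 -163.   157.3] [152.6 157.9 160.8]
side 330 [ 599.3 -163.3  154.7] [150.2 155.6 158.1]
```

View pics/carry.png

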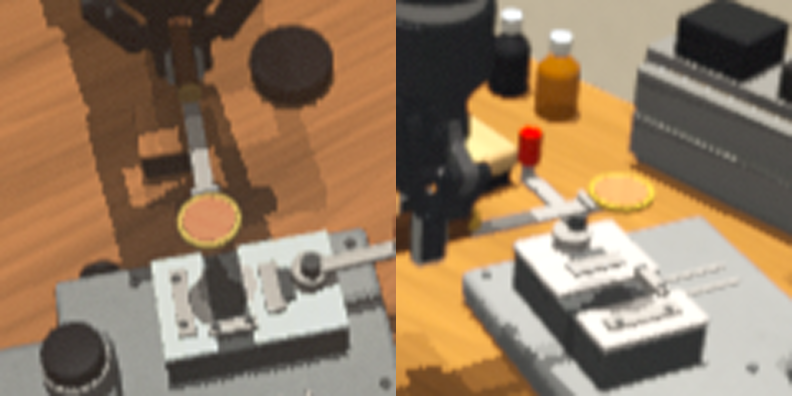

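```bash
python3 - <<'E'
from h import *
import pickle
a=np.radians(-20.13); t=np.array([np.cos(a),np.sin(a)]); n=np.array([-t[1],t[0]])
for nm in("scene","side"):
    f=pickle.load(open(nm+"3.pkl","rb"));P=cloud(f);hsv=cv2.cvtColor(f["frame"],cv2.COLOR_BGR2HSV)
    d=np.hypot(P[...,0]-615,P[...,1]+165); m=(d<40)&(P[...,2]>135)&(P[...,2]<185)&(hsv[...,1]>70)
    m=cv2.morphologyEx(m.astype(np.uint8),cv2.MORPH_OPEN,np.ones((3,3)))
    c=max(cv2.findContours(m,0,1)[0],key=cv2.contourArea); e=cv2.fitEllipse(c); p=plane(f,*e[0],156); print(nm,e,p,"t",t@p[:2],"n",n@p[:2])
    # vise features in this view: lands brightness points
    for z,lab,uv in []: pass
o=np.array([486.9,-117.5]);b=np.radians(-20.37);p=o+140*np.array([np.cos(b),np.sin(b)]);print("pocket pred",p,t@p,n@p)
E
```

```text
scene ((236.00062561035156, 252.24871826171875), (16.267200469970703, 18.45058822631836), 82.59603118896484) [ 616.13108271 -167.90788085  156.        ] t 636.2799373892784 n 54.39125676036644
side ((364.5547180175781, 195.70713806152344), (11.610700607299805, 19.75112533569336), 94.33023071289062) [ 616.7343507  -170.32905649  156.        ] t 637.6796051367265 n 52.325596101314886
pocket pred [ 618.14501221 -166.23137358] 637.5938721053191 56.65844977922259
```

```bash
python3 -m pendant '[{"offset":[0,0.1,-0.2],"yaw":0.1,"gripper":1},{"offset":[0.05,0.2,-0.6],"yaw":0.25,"gripper":1},{"offset":[0.1,0.3,-1.2],"yaw":0.25,"gripper":1},{"offset":[0.1,0.3,-2],"yaw":0.25,"gripper":1},{"offset":[0.1,0.3,-3],"yaw":0.25,"gripper":1},{"offset":[0.1,0.3,-4],"yaw":0.25,"gripper":1},{"offset":[0.1,0.3,-5],"yaw":0.25,"gripper":1},{"offset":[0.1,0.3,-6],"yaw":0.25,"gripper":1},{"offset":[0.1,0.3,-6.6],"yaw":0.25,"gripper":1},{"offset":[0.1,0.3,-7],"yaw":0.25,"gripper":1},{"offset":[0.1,0.3,-7.2],"yaw":0.25,"gripper":1},{"offset":[0.1,0.3,-7.2],"yaw":0.25,"gripper":1}]' 120
cat > st.py <<'E'
from h import *
a=np.radians(-20.13); t=np.array([np.cos(a),np.sin(a)]); n=np.array([-t[1],t[0]])
s=observe();T=T_tool(s);p=s["tcp_pos"];F=s["contact_force"]
print("eng x %.2f y %.2f originz %.2f yaw %.2f"%(t@p[:2]+140-678.6+0.0,n@p[:2]-55.6,p[2]+18.1,np.degrees(np.arctan2(-T[1,0],-T[0,0]))),"Ft %.2f Fn %.2f Fz %.2f"%(t@F[:2],n@F[:2],F[2]),"tau",s["wrist_torque"].round(3),"tilt %.4f"%(T[:2,2]@t),"clk",round(s["clock"],2))
E
python3 st.py
python3 - <<'E'
from h import *
f=grab("wrist");h=grab("scene");u,v=map(int,proj(h,[620,-165,80]))
cv2.imwrite("pics/low.png",np.hstack([cv2.resize(f["frame"][240:420,180:380],(440,396),interpolation=2),cv2.resize(h["frame"][v-45:v+45,u-40:u+40],(352,396),interpolation=2)]))
E
```

```text
clock: 10.03
tcp_pos: [487.5, -113.8, 70.3]
ee_rot: [-0.007, 0.174, 0.985, 0.001]
contact_force: [0.5, -0.0, -1.5]
finger_gap: 14.1
eng x -41.75 y 5.37 originz 88.37 yaw -20.08 Ft 0.52 Fn 0.17 Fz -1.53 tau [0.03  0.051 0.029] tilt -0.0130 clk 10.03
```

View pics/low.png

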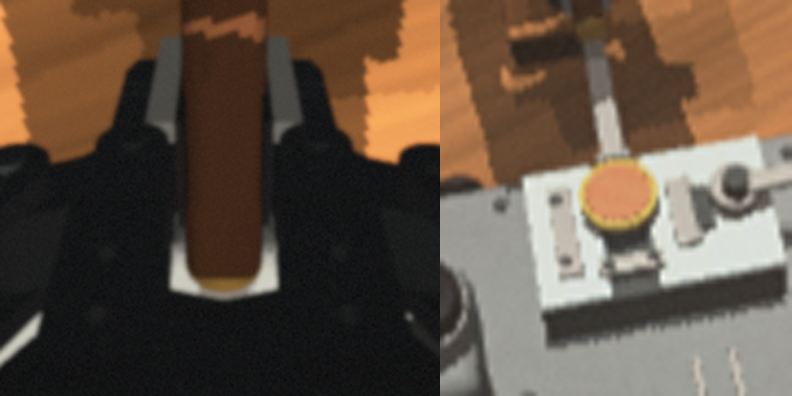

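The right half shows the blank centred between the jaws above the slot. Lower it, watching the force.

```bash
python3 -m pendant '[{"offset":[0,-0.05,-0.2],"yaw":0,"gripper":1},{"offset":[0,-0.05,-0.5],"yaw":0,"gripper":1},{"offset":[0,-0.05,-0.7],"yaw":0,"gripper":1},{"offset":[0,-0.05,-0.85],"yaw":0,"gripper":1},{"offset":[0,-0.05,-0.9],"yaw":0,"gripper":1},{"offset":[0,-0.05,-0.9],"yaw":0,"gripper":1}]' 120 >/dev/null; python3 st.py
python3 -m pendant '[{"offset":[0,0,-0.05],"yaw":0,"gripper":1},{"offset":[0,0,-0.1],"yaw":0,"gripper":1},{"offset":[0,0,-0.1],"yaw":0,"gripper":1}]' 120 >/dev/null; python3 st.py
python3 -m pendant '[{"offset":[0,0,-0.04],"yaw":0,"gripper":1},{"offset":[0,0,-0.08],"yaw":0,"gripper":1},{"offset":[0,0,-0.08],"yaw":0,"gripper":1}]' 120 >/dev/null; python3 st.py
```

```text
eng x -41.28 y 4.95 originz 79.87 yaw -20.08 Ft -0.29 Fn -0.05 Fz -2.44 tau [0.012 0.079 0.033] tilt -0.0121 clk 10.63
eng x -41.30 y 4.96 originz 78.83 yaw -20.07 Ft -0.19 Fn 0.58 Fz -2.40 tau [ 0.041  0.072 -0.017] tilt -0.0121 clk 10.88
eng x -41.17 y 4.97 originz 78.03 yaw -20.07 Ft -0.53 Fn 0.12 Fz -1.09 tau [-0.02  -0.005 -0.029] tilt -0.0118 clk 11.13
```

```bash
python3 -m pendant '[{"offset":[0,0,-0.05],"yaw":0,"gripper":1},{"offset":[0,0,-0.05],"yaw":0,"gripper":1},{"offset":[0,0,-0.05],"yaw":0,"gripper":1}]' 120 >/dev/null; python3 st.py
python3 -m pendant '[{"offset":[0,0,-0.04],"yaw":0,"gripper":1},{"offset":[0,0,-0.04],"yaw":0,"gripper":1},{"offset":[0,0,-0.04],"yaw":0,"gripper":1}]' 120 >/dev/null; python3 st.py;python3 st.py
```

```text
eng x -41.14 y 4.96 originz 77.55 yaw -20.08 Ft 0.44 Fn -0.46 Fz -1.90 tau [-0.005 -0.037 -0.03 ] tilt -0.0118 clk 11.38
eng x -41.13 y 4.97 originz 77.16 yaw -20.08 Ft 0.12 Fn 0.72 Fz -1.97 tau [-0.064 -0.033 -0.049] tilt -0.0117 clk 11.63
eng x -41.13 y 4.97 originz 77.16 yaw -20.08 Ft 0.12 Fn 0.72 Fz -1.97 tau [-0.064 -0.033 -0.049] tilt -0.0117 clk 11.63
```

```bash
python3 -m pendant '[{"offset":[0.09,-0.03,0],"yaw":0,"gripper":1},{"offset":[0.19,-0.07,0],"yaw":0,"gripper":1},{"offset":[0.28,-0.1,0],"yaw":0,"gripper":1},{"offset":[0.38,-0.14,0],"yaw":0,"gripper":1},{"offset":[0.47,-0.17,0],"yaw":0,"gripper":1},{"offset":[0.56,-0.21,0],"yaw":0,"gripper":1},{"offset":[0.66,-0.24,0],"yaw":0,"gripper":1},{"offset":[0.66,-0.24,0],"yaw":0,"gripper":1},{"offset":[0.66,-0.24,0],"yaw":0,"gripper":1}]' 120 >/dev/null; python3 st.py
python3 -m pendant '[{"offset":[0.05,-0.02,0],"yaw":0,"gripper":1},{"offset":[0.09,-0.03,0],"yaw":0,"gripper":1},{"offset":[0.09,-0.03,0],"yaw":0,"gripper":1}]' 120 >/dev/null; python3 st.py
python3 -m pendant '[{"offset":[0.05,-0.02,0],"yaw":0,"gripper":1},{"offset":[0.09,-0.03,0],"yaw":0,"gripper":1},{"offset":[0.09,-0.03,0],"yaw":0,"gripper":1}]' 120 >/dev/null; python3 st.py
python3 -m pendant '[{"offset":[0.05,-0.02,0],"yaw":0,"gripper":1},{"offset":[0.05,-0.02,0],"yaw":0,"gripper":1}]' 120 >/dev/null; python3 st.py
```

```text
eng x -33.95 y 5.01 originz 77.17 yaw -20.07 Ft -0.47 Fn 0.32 Fz -1.76 tau [0.    0.042 0.097] tilt -0.0115 clk 12.38
eng x -32.94 y 5.02 originz 77.17 yaw -20.07 Ft -0.23 Fn -1.11 Fz -2.79 tau [-0.023 -0.024 -0.036] tilt -0.0114 clk 12.63
eng x -31.88 y 5.08 originz 77.19 yaw -20.07 Ft 0.24 Fn -0.15 Fz -1.93 tau [ 0.028 -0.013 -0.052] tilt -0.0113 clk 12.88
eng x -31.21 y 5.05 originz 77.19 yaw -20.08 Ft -0.21 Fn 0.58 Fz -2.29 tau [-0.036  0.038 -0.003] tilt -0.0112 clk 13.05
```

```bash
python3 -m pendant '[{"offset":[0.05,-0.02,0],"yaw":0,"gripper":1},{"offset":[0.05,-0.02,0],"yaw":0,"gripper":1}]' 120 >/dev/null; python3 st.py
python3 -m pendant '[{"offset":[0.04,-0.01,0],"yaw":0,"gripper":1},{"offset":[0.04,-0.01,0],"yaw":0,"gripper":1}]' 120 >/dev/null; python3 st.py
```

```text
eng x -30.52 y 5.04 originz 77.21 yaw -20.08 Ft -0.84 Fn 0.95 Fz -1.33 tau [ 0.022 -0.011 -0.001] tilt -0.0110 clk 13.22
eng x -30.00 y 5.09 originz 77.22 yaw -20.07 Ft 0.51 Fn -0.78 Fz -2.36 tau [0.011 0.001 0.065] tilt -0.0108 clk 13.38
```

```bash
python3 -m pendant '[{"offset":[0.04,-0.01,0],"yaw":0,"gripper":1},{"offset":[0.04,-0.01,0],"yaw":0,"gripper":1}]' 120 >/dev/null; python3 st.py
```

```text
eng x -29.49 y 5.16 originz 77.22 yaw -20.07 Ft 0.04 Fn -0.44 Fz -2.44 tau [-0.022 -0.008  0.06 ] tilt -0.0107 clk 13.55
```

```bash
python3 -m pendant '[{"offset":[0.04,-0.02,0],"yaw":0,"gripper":1},{"offset":[0.04,-0.02,0],"yaw":0,"gripper":1}]' 120 >/dev/null; python3 st.py
```

```text
eng x -28.92 y 5.09 originz 77.23 yaw -20.07 Ft 0.37 Fn -0.54 Fz -1.97 tau [ 0.016  0.016 -0.099] tilt -0.0105 clk 13.72
```

```bash
python3 -m pendant '[{"offset":[0.04,-0.02,0],"yaw":0,"gripper":1},{"offset":[0.04,-0.02,0],"yaw":0,"gripper":1}]' 120 >/dev/null; python3 st.py
python3 - <<'E'
from h import *
h=grab("scene");g=grab("side");u,v=map(int,proj(h,[630,-170,70]));u2,v2=map(int,proj(g,[630,-170,70]))
cv2.imwrite("pics/push.png",np.hstack([cv2.resize(h["frame"][v-35:v+35,u-35:u+35],(395,395),interpolation=2),cv2.resize(g["frame"][v2-35:v2+35,u2-35:u2+35],(395,395),interpolation=2)]))
E
```

```text
eng x -28.40 y 5.05 originz 77.24 yaw -20.08 Ft 0.74 Fn 0.73 Fz -1.60 tau [-0.029 -0.02  -0.028] tilt -0.0104 clk 13.88
```

View pics/push.png

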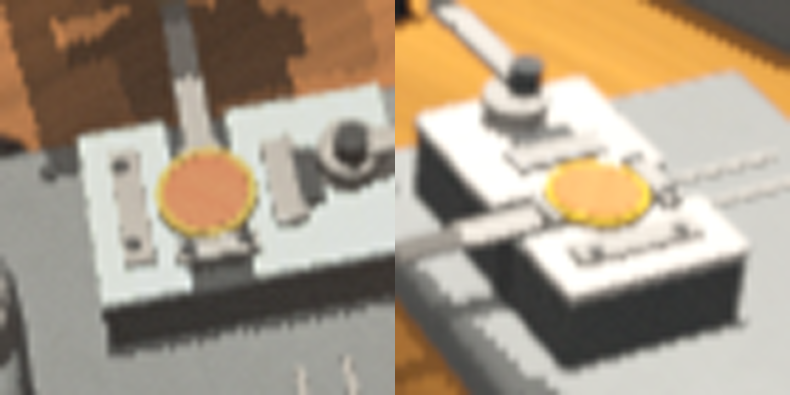

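The blank lies flat with its far edge just about at the end stop, at (207,236) in the left half. Keep creeping.

```bash
python3 -m pendant '[{"offset":[0.04,-0.02,0],"yaw":0,"gripper":1},{"offset":[0.04,-0.02,0],"yaw":0,"gripper":1}]' 120 >/dev/null; python3 st.py
```

```text
eng x -28.01 y 5.00 originz 77.22 yaw -20.07 Ft -0.23 Fn 0.43 Fz -2.95 tau [-0.     0.04   0.038] tilt -0.0106 clk 14.15
```

```bash
python3 -m pendant '[{"offset":[0.04,-0.01,0],"yaw":0,"gripper":1},{"offset":[0.04,-0.01,0],"yaw":0,"gripper":1}]' 120 >/dev/null; python3 st.py
```

```text
eng x -27.97 y 5.00 originz 77.09 yaw -20.07 Ft -0.90 Fn 0.83 Fz -1.45 tau [0.058 0.192 0.016] tilt -0.0115 clk 14.32
```

```bash
python3 -m pendant '[{"offset":[0.04,-0.02,0],"yaw":0,"gripper":1},{"offset":[0.04,-0.02,0],"yaw":0,"gripper":1}]' 120 >/dev/null; python3 st.py
```

```text
eng x -27.91 y 4.94 originz 76.95 yaw -20.07 Ft -1.99 Fn -0.08 Fz -2.64 tau [ 0.089  0.215 -0.005] tilt -0.0125 clk 14.48
```

```bash
python3 -m pendant '[{"offset":[0.04,-0.01,0.02],"yaw":0,"gripper":1},{"offset":[0.08,-0.03,0.02],"yaw":0,"gripper":1},{"offset":[0.08,-0.03,0.02],"yaw":0,"gripper":1},{"offset":[0.08,-0.03,0.02],"yaw":0,"gripper":1},{"offset":[0.08,-0.03,0.02],"yaw":0,"gripper":1}]' 120 >/dev/null; python3 st.py
```

```text
eng x -27.75 y 4.87 originz 77.00 yaw -20.07 Ft -4.75 Fn 0.29 Fz -0.73 tau [ 0.19   0.534 -0.024] tilt -0.0140 clk 14.9
```

The blank is pressed home: contact is clear and the reading rises to about 4.8 N. Draw the blade straight out.

```bash
python3 -m pendant '[{"offset":[-0.09,0.03,0],"yaw":0,"gripper":1},{"offset":[-0.28,0.1,0],"yaw":0,"gripper":1},{"offset":[-0.66,0.24,0],"yaw":0,"gripper":1},{"offset":[-1.13,0.41,0],"yaw":0,"gripper":1},{"offset":[-1.69,0.62,0],"yaw":0,"gripper":1},{"offset":[-2.35,0.86,0],"yaw":0,"gripper":1},{"offset":[-3.1,1.14,0],"yaw":0,"gripper":1},{"offset":[-3.95,1.45,0],"yaw":0,"gripper":1},{"offset":[-4.8,1.76,0],"yaw":0,"gripper":1},{"offset":[-5.6,2.05,0],"yaw":0,"gripper":1},{"offset":[-6.3,2.31,0],"yaw":0,"gripper":1},{"offset":[-6.6,2.42,0],"yaw":0,"gripper":1}]' 120 >/dev/null; python3 st.py
python3 -m pendant '[{"offset":[0,0,0.5],"yaw":0,"gripper":1},{"offset":[-0.3,0.1,1.5],"yaw":0,"gripper":1},{"offset":[-0.5,0.2,3],"yaw":0,"gripper":1},{"offset":[-0.5,0.2,4.5],"yaw":0,"gripper":1},{"offset":[-0.5,0.2,6],"yaw":0,"gripper":1},{"offset":[-0.5,0.2,7],"yaw":0,"gripper":1},{"offset":[-0.5,0.2,7],"yaw":0,"gripper":1}]' 120; python3 st.py
python3 - <<'E'
from h import *
h=grab("scene");g=grab("side");u,v=map(int,proj(h,[620,-150,70]));u2,v2=map(int,proj(g,[620,-150,70]))
cv2.imwrite("pics/out.png",np.hstack([cv2.resize(h["frame"][v-45:v+45,u-45:u+45],(395,395),interpolation=2),cv2.resize(g["frame"][v2-45:v2+45,u2-45:u2+45],(395,395),interpolation=2)]))
E
```

```text
eng x -99.78 y 4.83 originz 76.96 yaw -20.06 Ft 0.22 Fn -0.62 Fz -1.55 tau [-0.012 -0.048 -0.028] tilt -0.0153 clk 15.9
clock: 16.48
tcp_pos: [429.9, -92.8, 131.7]
ee_rot: [-0.004, 0.174, 0.985, 0.0]
contact_force: [0.3, -0.3, -2.4]
finger_gap: 14.6
eng x -103.02 y 5.23 originz 149.84 yaw -20.06 Ft 0.34 Fn -0.16 Fz -2.43 tau [ 0.007 -0.077 -0.012] tilt -0.0088 clk 16.48
```

View pics/out.png

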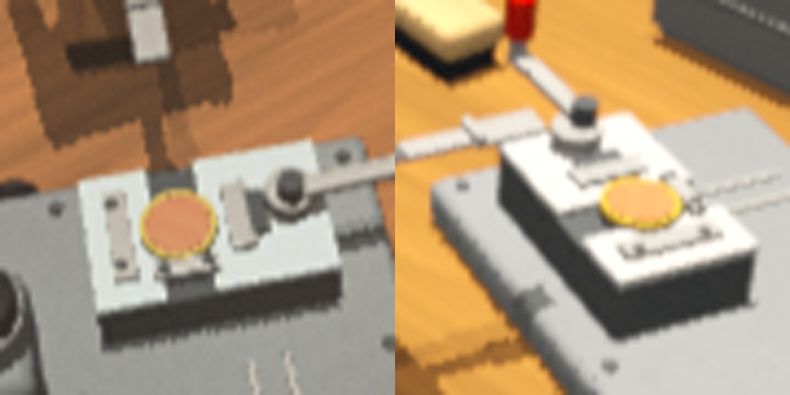

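The blank stayed home at (180,223) and the blade is out. Back to the stand.

```bash
python3 -m pendant '[{"offset":[0,0.7,1],"yaw":1,"gripper":1},{"offset":[0,2,2],"yaw":3,"gripper":1},{"offset":[0,4.5,2],"yaw":6,"gripper":1},{"offset":[0.5,7.5,2],"yaw":9,"gripper":1},{"offset":[1,11,2],"yaw":12,"gripper":1},{"offset":[1.7,15,2],"yaw":15,"gripper":1},{"offset":[2.5,19,2],"yaw":19,"gripper":1},{"offset":[3.4,23,2],"yaw":23,"gripper":1},{"offset":[4.3,27,2],"yaw":27,"gripper":1},{"offset":[5.1,30.5,2],"yaw":30,"gripper":1},{"offset":[5.6,33,2],"yaw":32,"gripper":1},{"offset":[5.7,33.8,2],"yaw":32.4,"gripper":1}]' 120
python3 -m pendant '[{"offset":[0,0,-1],"yaw":0,"gripper":1},{"offset":[0,0,-2],"yaw":0,"gripper":1},{"offset":[0,0,-3],"yaw":0,"gripper":1},{"offset":[0,0,-4.5],"yaw":0,"gripper":1},{"offset":[0,0,-6],"yaw":0,"gripper":1},{"offset":[0,0,-6],"yaw":0,"gripper":1},{"offset":[0,0,-6],"yaw":0,"gripper":1}]' 120; python3 st.py
```

```text
clock: 17.58
tcp_pos: [485.7, 249.3, 148.3]
ee_rot: [-0.007, -0.11, 0.994, -0.001]
contact_force: [0.4, 0.2, -1.7]
finger_gap: 14.2
clock: 18.17
tcp_pos: [484.6, 247.5, 87.1]
ee_rot: [-0.009, -0.109, 0.994, -0.002]
contact_force: [-0.0, -0.1, -1.7]
finger_gap: 13.8
eng x -168.75 y 343.59 originz 105.16 yaw 12.47 Ft 0.00 Fn -0.09 Fz -1.66 tau [-0.016 -0.06   0.009] tilt -0.0140 clk 18.17
```

```bash
python3 -m pendant '[{"offset":[0.27,-0.24,0],"yaw":-0.1,"gripper":1},{"offset":[0.27,-0.24,-1],"yaw":-0.1,"gripper":1},{"offset":[0.27,-0.24,-2],"yaw":-0.1,"gripper":1},{"offset":[0.27,-0.24,-3],"yaw":-0.1,"gripper":1},{"offset":[0.27,-0.24,-4],"yaw":-0.1,"gripper":1},{"offset":[0.27,-0.24,-5],"yaw":-0.1,"gripper":1},{"offset":[0.27,-0.24,-5.6],"yaw":-0.1,"gripper":1},{"offset":[0.27,-0.24,-6],"yaw":-0.1,"gripper":1},{"offset":[0.27,-0.24,-6],"yaw":-0.1,"gripper":1}]' 120; python3 st.py
python3 -m pendant '[{"offset":[0,0,-0.1],"yaw":0,"gripper":1},{"offset":[0,0,-0.2],"yaw":0,"gripper":1},{"offset":[0,0,-0.3],"yaw":0,"gripper":1},{"offset":[0,0,-0.35],"yaw":0,"gripper":1},{"offset":[0,0,-0.35],"yaw":0,"gripper":1}]' 120; python3 st.py
```

```text
clock: 18.92
tcp_pos: [486.8, 244.9, 25.9]
ee_rot: [-0.01, -0.108, 0.994, -0.002]
contact_force: [-0.4, -0.8, -0.5]
finger_gap: 14.5
eng x -165.86 y 341.89 originz 44.00 yaw 12.38 Ft -0.06 Fn -0.88 Fz -0.50 tau [-0.019 -0.063 -0.035] tilt -0.0154 clk 18.92
clock: 19.33
tcp_pos: [487.0, 245.1, 23.1]
ee_rot: [-0.009, -0.108, 0.994, -0.002]
contact_force: [-0.8, -1.0, 2.7]
finger_gap: 14.2
eng x -165.71 y 342.16 originz 41.17 yaw 12.38 Ft -0.45 Fn -1.20 Fz 2.65 tau [ 0.056 -0.024  0.022] tilt -0.0147 clk 19.33
```

```bash
python3 -m pendant '[{"offset":[0,0,0],"yaw":0,"gripper":0.5},{"offset":[0,0,0],"yaw":0,"gripper":0.2},{"offset":[0,0,0],"yaw":0,"gripper":-0.2},{"offset":[0,0,0],"yaw":0,"gripper":-0.6},{"offset":[0,0,0],"yaw":0,"gripper":-1},{"offset":[0,0,0],"yaw":0,"gripper":-1},{"offset":[0,0,0],"yaw":0,"gripper":-1},{"offset":[0,0,0.5],"yaw":0,"gripper":-1},{"offset":[0,0,2],"yaw":0,"gripper":-1},{"offset":[0,0,4],"yaw":0,"gripper":-1},{"offset":[0,0,7],"yaw":0,"gripper":-1},{"offset":[0,0,10],"yaw":0,"gripper":-1}]' 120
python3 -m pendant '[{"offset":[0,0,3],"yaw":0,"gripper":-1},{"offset":[0,0,6],"yaw":0,"gripper":-1},{"offset":[0,0,9],"yaw":0,"gripper":-1},{"offset":[0,0,12],"yaw":0,"gripper":-1},{"offset":[0,0,12],"yaw":0,"gripper":-1}]' 120
python3 - <<'E'
from h import *
f=grab("wrist");P=cloud(f)
X=P[(np.abs(P[...,0]-468)<75)&(np.abs(P[...,1]-241)<40)&(P[...,2]>47)&(P[...,2]<62)]
print(len(X),np.median(X[:,2]),cv2.minAreaRect(X[:,:2].astype(np.float32)))
A=np.c_[X[:,:2]-X[:,:2].mean(0),np.ones(len(X))];print("slope",np.linalg.lstsq(A,X[:,2],rcond=None)[0])
E
```

```text
clock: 20.33
tcp_pos: [486.4, 244.8, 123.9]
ee_rot: [-0.01, -0.108, 0.994, -0.002]
contact_force: [0.5, 0.0, -0.3]
finger_gap: 85.4
clock: 20.75
tcp_pos: [489.1, 246.1, 250.8]
ee_rot: [-0.004, -0.108, 0.994, 0.0]
contact_force: [0.6, 0.6, 0.8]
finger_gap: 85.3
1519 53.66198614394591 ((468.496826171875, 240.82351684570312), (113.4086685180664, 15.68248462677002), 11.980237007141113)
slope [-1.11830734e-03 -1.43542218e-02  5.34999951e+01]
```

The spatula is back where it started. Now the lever: I'll go above the knob with the jaws turned along its swing, then measure it from there.

```bash
python3 -m pendant '[{"offset":[3,-5,0],"yaw":-7,"gripper":-1},{"offset":[6,-9,0],"yaw":-14,"gripper":-1},{"offset":[9,-13,0],"yaw":-21,"gripper":-1},{"offset":[12,-17,0],"yaw":-28,"gripper":-1},{"offset":[15,-21,0],"yaw":-35,"gripper":-1},{"offset":[17,-25,0],"yaw":-42,"gripper":-1},{"offset":[18,-28,0],"yaw":-49,"gripper":-1},{"offset":[18.5,-29,0],"yaw":-56,"gripper":-1},{"offset":[18.5,-29,0],"yaw":-63,"gripper":-1},{"offset":[18.5,-29,-2],"yaw":-70,"gripper":-1},{"offset":[18.5,-29,-4],"yaw":-77,"gripper":-1},{"offset":[18.5,-29,-4],"yaw":-84,"gripper":-1}]' 30
python3 -m pendant '[{"offset":[0,0,0],"yaw":-10,"gripper":-1},{"offset":[0,0,0],"yaw":-20,"gripper":-1},{"offset":[0,0,0],"yaw":-30,"gripper":-1},{"offset":[0,0,0],"yaw":-38.5,"gripper":-1},{"offset":[0,0,0],"yaw":-38.5,"gripper":-1},{"offset":[0,0,0],"yaw":-38.5,"gripper":-1},{"offset":[0,0,0],"yaw":-38.5,"gripper":-1}]' 30
python3 st.py
cat > knob.py <<'E'
from h import *
import sys
a=np.radians(-20.13); t=np.array([np.cos(a),np.sin(a)]); n=np.array([-t[1],t[0]])
f=grab("wrist");P=cloud(f);hsv=cv2.cvtColor(f["frame"],cv2.COLOR_BGR2HSV)
m=((hsv[...,0]<8)|(hsv[...,0]>172))&(hsv[...,1]>170)&(hsv[...,2]>50)&(P[...,2]>85)&(P[...,2]<145)&(np.hypot(P[...,0]-660,P[...,1]+55)<70)
X=P[m];z=np.percentile(X[:,2],95);print("knob",m.sum(),"z pct",np.percentile(X[:,2],[2,50,95]).round(1))
k=(m&(P[...,2]>z-5)).astype(np.uint8); c=max(cv2.findContours(k,0,1)[0],key=cv2.contourArea); (u,v),r=cv2.minEnclosingCircle(c); e=cv2.fitEllipse(c)
p=plane(f,*e[0],z-1.0); print("top px",e,p.round(1),"eng x %.1f y %.1f"%(t@p[:2]-678.6,n@p[:2]-55.6),"mean",P[k>0].mean(0).round(1))
E
python3 knob.py
```

```text
clock: 21.8
tcp_pos: [670.1, -45.0, 201.6]
ee_rot: [-0.01, 0.588, 0.809, 0.001]
contact_force: [-0.3, 0.7, -1.6]
finger_gap: 85.4
clock: 22.38
tcp_pos: [669.3, -45.0, 200.2]
ee_rot: [-0.01, 0.822, 0.569, 0.003]
contact_force: [-0.1, -1.1, 0.7]
finger_gap: 85.2
eng x 105.31 y 132.54 originz 218.32 yaw -110.59 Ft 0.27 Fn -1.05 Fz 0.68 tau [0.026 0.035 0.044] tilt -0.0124 clk 22.38
knob 523 z pct [107.8 129.6 131.1]
top px ((283.48486328125, 218.41021728515625), (21.14780044555664, 21.637115478515625), 120.33301544189453) [672.2 -41.  130.1] eng x -33.3 y 137.2 mean [672.2 -41.1 129.9]
```

```bash
python3 -m pendant '[{"offset":[0.27,0.35,-1],"yaw":0.5,"gripper":-1},{"offset":[0.27,0.35,-3],"yaw":0.5,"gripper":-1},{"offset":[0.27,0.35,-5],"yaw":0.5,"gripper":-1},{"offset":[0.27,0.35,-7],"yaw":0.5,"gripper":-1},{"offset":[0.27,0.35,-8.5],"yaw":0.5,"gripper":-1},{"offset":[0.27,0.35,-9.3],"yaw":0.5,"gripper":-1},{"offset":[0.27,0.35,-9.6],"yaw":0.5,"gripper":-1},{"offset":[0.27,0.35,-9.6],"yaw":0.5,"gripper":-1}]' 30
python3 st.py
python3 -m pendant '[{"offset":[0,0,0],"yaw":0,"gripper":-0.5},{"offset":[0,0,0],"yaw":0,"gripper":0},{"offset":[0,0,0],"yaw":0,"gripper":0.3},{"offset":[0,0,0],"yaw":0,"gripper":0.3},{"offset":[0,0,0],"yaw":0,"gripper":0.3},{"offset":[0,0,0],"yaw":0,"gripper":0.3},{"offset":[0,0,0],"yaw":0,"gripper":0.3}]' 30
python3 st.py
```

```text
clock: 23.1
tcp_pos: [671.8, -41.2, 103.3]
ee_rot: [-0.01, 0.819, 0.574, 0.002]
contact_force: [-0.3, -0.5, 0.1]
finger_gap: 85.4
eng x 106.36 y 136.87 originz 121.43 yaw -109.93 Ft -0.06 Fn -0.58 Fz 0.11 tau [ 0.042 -0.009 -0.002] tilt -0.0139 clk 23.1
clock: 23.68
tcp_pos: [671.9, -41.3, 103.6]
ee_rot: [-0.01, 0.819, 0.574, 0.003]
contact_force: [-0.0, 0.0, -0.1]
finger_gap: 30.3
eng x 106.42 y 136.89 originz 121.65 yaw -109.93 Ft -0.03 Fn 0.00 Fz -0.11 tau [-0.031 -0.027 -0.028] tilt -0.0135 clk 23.68
```

```bash
python3 -m pendant '[{"offset":[-0.3,0.1,0],"yaw":2.8,"gripper":0.3},{"offset":[-0.67,0.21,0],"yaw":5.7,"gripper":0.3},{"offset":[-1,0.28,0],"yaw":8.6,"gripper":0.3},{"offset":[-1.35,0.35,0],"yaw":11.5,"gripper":0.3},{"offset":[-1.7,0.4,0],"yaw":14.3,"gripper":0.3},{"offset":[-2.05,0.42,0],"yaw":17.2,"gripper":0.3},{"offset":[-2.4,0.42,0],"yaw":20,"gripper":0.3},{"offset":[-2.75,0.42,0],"yaw":22.9,"gripper":0.3},{"offset":[-3.1,0.4,0],"yaw":25.8,"gripper":0.3},{"offset":[-3.44,0.35,0],"yaw":28.6,"gripper":0.3},{"offset":[-3.44,0.35,0],"yaw":28.6,"gripper":0.3}]' 30
cat > lv.py <<'E'
from h import *
ax=np.array([648.1,-106.7]); s=observe();T=T_tool(s);d=np.array(s["tcp_pos"][:2])-ax;v=np.array([24.1,65.7])
ph=np.arctan2(d[1],d[0])-np.arctan2(v[1],v[0]); r=d/np.linalg.norm(d); tg=np.array([-r[1],r[0]]);F=s["contact_force"]
print("phi %.3f r %.1f Ftan %.2f Frad %.2f Fz %.2f"%(ph,np.linalg.norm(d),F[:2]@tg,F[:2]@r,F[2]),"yaw",np.degrees(np.arctan2(-T[1,0],-T[0,0])).round(2),"tg dir",tg.round(3),s["tcp_pos"].round(1),round(s["clock"],2),"gap",round(s["finger_gap"],1))
E
python3 lv.py
```

```text
clock: 24.6
tcp_pos: [637.8, -38.0, 103.9]
ee_rot: [-0.01, 0.651, 0.759, 0.0]
contact_force: [1.2, -1.0, 0.4]
finger_gap: 30.0
phi 0.500 r 69.4 Ftan -1.07 Frad -1.16 Fz 0.36 yaw -81.28 tg dir [-0.989 -0.148] [637.8 -38.  103.9] 24.6 gap 30.0
```

```bash
python3 -m pendant '[{"offset":[-0.35,-0.07,0],"yaw":2.9,"gripper":0.3},{"offset":[-0.69,-0.14,0],"yaw":5.7,"gripper":0.3},{"offset":[-0.69,-0.14,0],"yaw":5.7,"gripper":0.3}]' 30 >/dev/null; python3 lv.py
python3 -m pendant '[{"offset":[-0.33,-0.1,0],"yaw":2.9,"gripper":0.3},{"offset":[-0.67,-0.2,0],"yaw":5.7,"gripper":0.3},{"offset":[-0.67,-0.2,0],"yaw":5.7,"gripper":0.3}]' 30 >/dev/null; python3 lv.py; python3 knob.py
```

```text
phi 0.599 r 69.3 Ftan -0.99 Frad 0.23 Fz -0.37 yaw -75.62 tg dir [-0.97  -0.245] [631.1 -39.5 104. ] 24.85 gap 29.8
phi 0.699 r 69.2 Ftan -1.43 Frad 0.12 Fz -0.31 yaw -70.0 tg dir [-0.94 -0.34] [624.6 -41.6 104.1] 25.1 gap 30.0
knob 1843 z pct [107.4 129.  130.9]
top px ((294.9527587890625, 299.6412048339844), (36.18858337402344, 38.69320297241211), 103.32415771484375) [630.7 -40.3 129.9] eng x -72.6 y 123.7 mean [630.8 -40.4 129.7]
```

```bash
python3 -m pendant '[{"offset":[-0.16,-0.06,0],"yaw":1.4,"gripper":0.3},{"offset":[-0.32,-0.13,0],"yaw":2.9,"gripper":0.3},{"offset":[-0.32,-0.13,0],"yaw":2.9,"gripper":0.3}]' 30 >/dev/null; python3 lv.py
python3 -m pendant '[{"offset":[-0.15,-0.06,0],"yaw":1.1,"gripper":0.3},{"offset":[-0.15,-0.06,0],"yaw":1.1,"gripper":0.3}]' 30 >/dev/null; python3 lv.py
python3 -m pendant '[{"offset":[-0.1,-0.05,0],"yaw":0.9,"gripper":0.3},{"offset":[-0.1,-0.05,0],"yaw":0.9,"gripper":0.3}]' 30 >/dev/null; python3 lv.py
```

```text
phi 0.746 r 69.2 Ftan -1.28 Frad -0.78 Fz -1.34 yaw -67.19 tg dir [-0.923 -0.384] [621.5 -42.8 104.1] 25.4 gap 29.9
phi 0.768 r 69.2 Ftan -2.02 Frad -1.36 Fz -1.16 yaw -66.08 tg dir [-0.915 -0.404] [620.1 -43.4 104.1] 25.57 gap 29.8
phi 0.785 r 69.2 Ftan -2.28 Frad -1.21 Fz -0.69 yaw -65.15 tg dir [-0.908 -0.42 ] [619.  -43.9 104.1] 25.73 gap 30.1
```

```bash
python3 -m pendant '[{"offset":[-0.1,-0.05,0],"yaw":0.9,"gripper":0.3},{"offset":[-0.1,-0.05,0],"yaw":0.9,"gripper":0.3}]' 30 >/dev/null; python3 lv.py
python3 -m pendant '[{"offset":[-0.1,-0.05,0],"yaw":0.9,"gripper":0.3},{"offset":[-0.1,-0.05,0],"yaw":0.9,"gripper":0.3}]' 30 >/dev/null; python3 lv.py
```

```text
phi 0.803 r 69.2 Ftan -1.75 Frad -1.10 Fz -1.49 yaw -64.22 tg dir [-0.9   -0.436] [617.9 -44.4 104.1] 25.9 gap 29.8
phi 0.819 r 69.1 Ftan -2.23 Frad -0.50 Fz -0.73 yaw -63.27 tg dir [-0.893 -0.45 ] [617.  -45.  104.1] 26.07 gap 29.7
```

```bash
python3 -m pendant '[{"offset":[-0.1,-0.05,0],"yaw":0.9,"gripper":0.3},{"offset":[-0.1,-0.05,0],"yaw":0.9,"gripper":0.3}]' 30 >/dev/null; python3 lv.py
```

```text
phi 0.833 r 69.1 Ftan -3.57 Frad -1.28 Fz -2.09 yaw -62.33 tg dir [-0.887 -0.463] [616.1 -45.5 104.2] 26.23 gap 30.0
```

```bash
python3 -m pendant '[{"offset":[-0.1,-0.05,0],"yaw":0.9,"gripper":0.3},{"offset":[-0.1,-0.05,0],"yaw":0.9,"gripper":0.3}]' 30 >/dev/null; python3 lv.py
```

```text
phi 0.846 r 69.0 Ftan -3.73 Frad -1.60 Fz -2.76 yaw -61.38 tg dir [-0.88  -0.474] [615.4 -45.9 104.2] 26.4 gap 30.1
```

```bash
python3 -m pendant '[{"offset":[-0.1,-0.05,0],"yaw":0.5,"gripper":0.3},{"offset":[-0.13,-0.07,0],"yaw":0.9,"gripper":0.3},{"offset":[-0.13,-0.07,0],"yaw":0.9,"gripper":0.3}]' 30 >/dev/null; python3 lv.py
```

```text
phi 0.862 r 68.9 Ftan -4.94 Frad -1.63 Fz -2.64 yaw -60.45 tg dir [-0.873 -0.488] [614.4 -46.5 104.2] 26.65 gap 30.0
```

```bash
python3 -m pendant '[{"offset":[-0.1,-0.05,0],"yaw":0.3,"gripper":0.3},{"offset":[-0.14,-0.08,0],"yaw":0.5,"gripper":0.3},{"offset":[-0.14,-0.08,0],"yaw":0.5,"gripper":0.3}]' 30 >/dev/null; python3 lv.py
```

```text
phi 0.875 r 69.0 Ftan -5.75 Frad -0.87 Fz -3.48 yaw -59.93 tg dir [-0.866 -0.5  ] [613.6 -47.  104.2] 26.9 gap 29.5
```

```bash
python3 -m pendant '[{"offset":[-0.1,-0.05,0],"yaw":0.3,"gripper":0.3},{"offset":[-0.15,-0.09,0],"yaw":0.5,"gripper":0.3},{"offset":[-0.15,-0.09,0],"yaw":0.5,"gripper":0.3}]' 30 >/dev/null; python3 lv.py
```

```text
phi 0.887 r 69.0 Ftan -6.61 Frad -1.24 Fz -3.52 yaw -59.42 tg dir [-0.86 -0.51] [612.9 -47.3 104.1] 27.15 gap 30.0
```

```bash
python3 -m pendant '[{"offset":[-0.1,-0.05,0],"yaw":0.3,"gripper":0.3},{"offset":[-0.16,-0.09,0],"yaw":0.5,"gripper":0.3},{"offset":[-0.16,-0.09,0],"yaw":0.5,"gripper":0.3}]' 30 >/dev/null; python3 lv.py
```

```text
phi 0.896 r 69.0 Ftan -6.71 Frad -2.37 Fz -4.22 yaw -58.91 tg dir [-0.856 -0.518] [612.4 -47.7 104.1] 27.4 gap 29.9
```

```bash
python3 -m pendant '[{"offset":[0.2,0.1,0],"yaw":0,"gripper":0.3},{"offset":[0.4,0.25,0],"yaw":0,"gripper":0},{"offset":[0.4,0.25,0],"yaw":0,"gripper":-0.4},{"offset":[0.4,0.25,0],"yaw":0,"gripper":-0.4},{"offset":[0.4,0.25,0],"yaw":0,"gripper":-0.4},{"offset":[0.4,0.25,1],"yaw":0,"gripper":-0.4},{"offset":[0.4,0.25,3],"yaw":0,"gripper":-0.4},{"offset":[0.4,0.25,6],"yaw":0,"gripper":-0.4},{"offset":[0.4,0.25,9],"yaw":0,"gripper":-0.4},{"offset":[0.4,0.25,12],"yaw":0,"gripper":-0.4},{"offset":[0.4,0.25,12],"yaw":0,"gripper":-0.4},{"offset":[0.4,0.25,12],"yaw":0,"gripper":-0.4}]' 30
python3 lv.py; python3 knob.py
python3 -m pendant '[{"offset":[-3,6,4],"yaw":0,"gripper":-0.4},{"offset":[-6,10,8],"yaw":0,"gripper":-0.4},{"offset":[-9,14,8],"yaw":0,"gripper":-0.4},{"offset":[-12,18,8],"yaw":0,"gripper":-0.4},{"offset":[-12,18,8],"yaw":0,"gripper":-0.4},{"offset":[-12,18,8],"yaw":0,"gripper":-0.4},{"offset":[-12,18,8],"yaw":0,"gripper":-0.4},{"offset":[-12,18,8],"yaw":0,"gripper":-0.4}]' 30
python3 - <<'E'
from h import *
import pickle
h=grab("scene");g=grab("side");w=grab("wrist")
pickle.dump((h,g),open("end.pkl","wb"))
u,v=map(int,proj(h,[630,-160,70]));u2,v2=map(int,proj(g,[630,-160,70]))
top=np.hstack([cv2.resize(h["frame"][v-35:v+35,u-35:u+35],(395,395),interpolation=2),cv2.resize(g["frame"][v2-35:v2+35,u2-35:u2+35],(395,395),interpolation=2)])
bot=cv2.resize(h["frame"][:, :],(260,195));bot2=cv2.resize(g["frame"],(260,195));a,b=map(int,proj(h,[500,245,40]));bot3=cv2.resize(h["frame"][b-40:b+40,a-53:a+53],(270,195))
cv2.imwrite("pics/end.png",np.vstack([top,np.hstack([bot,bot2,bot3])]))
E
```

```text
clock: 28.4
tcp_pos: [617.2, -45.4, 227.1]
ee_rot: [-0.004, 0.492, 0.871, 0.004]
contact_force: [-1.1, 0.3, -1.1]
finger_gap: 59.8
phi 0.818 r 68.7 Ftan 0.84 Frad 0.74 Fz -1.12 yaw -58.91 tg dir [-0.893 -0.45 ] [617.2 -45.4 227.1] 28.4 gap 59.8
knob 412 z pct [110.4 129.7 131.1]
top px ((286.4679870605469, 213.77713012695312), (18.796581268310547, 19.62586784362793), 81.3150863647461) [621.6 -44.1 130.1] eng x -79.8 y 116.9 mean [621.7 -44.2 129.9]
clock: 29.12
tcp_pos: [495.1, 135.4, 304.3]
ee_rot: [-0.006, 0.491, 0.871, 0.002]
contact_force: [0.4, -0.4, 0.7]
finger_gap: 60.2
```

View pics/end.png

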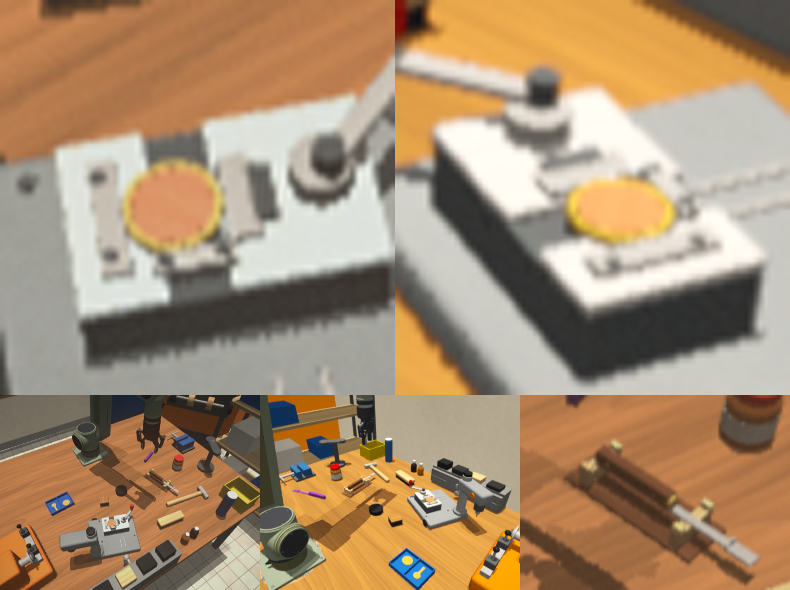

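The blank (172,203) sits flat between the fixed jaw and the moved jaw, against the end stop. The spatula lies across its stand and the other things look undisturbed. Handing in.

```bash
python3 -c "
from rig import finish_job,observe
s=observe();print(s['clock'],s['contact_force']);print(finish_job())"
```

```text
29.2667 [0.41366649 0.26531501 0.76343725]
the job is handed in; nothing more can be done
None
```

I finished every step and handed the job in at 29.3 s; no verdict was reported.

**What I did:** I carried the blank level on the wooden spatula and lowered it onto the lands. I then pushed it against the end stop at about 4.8 N by the wrist reading. I drew the blade straight out, laid the spatula back on its stand, swung the lever with about 6.7 N at the knob, let go and moved clear.

**Last checks:**
- **Blank:** the final picture shows it flat, touching the end stop, with both jaws against it. The lever stayed at about 0.75 rad, past the 0.71 rad where the jaw meets the blank.
- **Spatula:** measured after release, it lay within about 1 mm and 0.4° of its starting position.
- **Bench:** the other things looked unmoved by eye; I did not measure them.

**What disagreed or was not measured:**
- Contact with the end stop came about 2 mm further along than my camera estimate, which is within the stated calibration.
- The wrist camera's heights read about 1.7 mm above the given ones, so I set heights by the lift from the stand and the contact forces.
- I inferred the clamping force, roughly 20–25 N, from the force at the knob. The blank's final distance from home was judged by picture and lever angle only.

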